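# Tension, load and clamp a sample shaker

## Robot

A 6-joint arm with a two-finger parallel gripper is mounted at the origin on the work surface. World frame = base frame: x ahead of the robot, y to its left, z up, the work surface at z = 0. Lengths are in m, angles in rad, forces in N, time in s.
With the tool pointing down it reaches from about 0.375 to 0.925 m from the base axis. Payload 5.7 kg.
Tool frame: the origin (TCP) lies at the very end of the fingers, on their centre line; the grasp point (between the pads) lies 19 mm behind it; z points along the fingers, x is the direction in which the jaws open and shut, and the axes are right-handed (so a half turn about z gives the same grasp; the last joint's range is limited). The gripper opens to 85 mm and grips with 20 to 120 N. Pads are 22 mm wide; open, the fingers measure 114 mm over their backs; the gripper's body (76 mm by 85 mm) begins 54 mm behind the grasp point. The pads swing forward as they close: fully open they stand 13 mm farther back than shut.
Start: joints at [-1.284, 0.359, 1.51, -0, 1.272, -0.115], TCP at [0.235, -0.552, 0.204] pointing down, gripper open.
Joint ranges: [-2.97, 2.97], [-1.01, 2.36], [0.21, 2.38], [-0.96, 4.11], [0.2, 2.71], [-2.98, 2.98]. Speed limits (rad/s): [2.39, 2.39, 3.14, 3.14, 3.14, 3.14].

## Interface

Orientations are given as a unit quaternion [x, y, z, w].
In Python, from rig import manip gives the robot as it stands. The module is installed in compiled form; this text tells all that it offers.
- The arm moves only by the tool apply_moves, never from a script. Its argument "plan" is a list of rows, each a list of 3 entries, a list of its own where there are three numbers: the shift along the world's x, y, z in m, then the turn, a rotation vector about the world's x, y, z in degrees, then the closure, from 0 (fully open) to 1 (shut). In form: [[[dx, dy, dz], [rx, ry, rz], claw], ...]. A call has exactly 10 rows; each row is the pose to reach, as a shift and turn from the pose commanded when the call began; what a row does not reach only later rows make up. A row lasts 1/12 s, in which the tool goes at most 41.7 mm and 7.16 degrees, less where a joint would pass 70% of its speed; a pose out of reach is approached as far as the arm can. A call with a gripper value outside its range is refused whole. The fingers move at their own pace and stop on an object; the grip force is fixed at half the most. Time passes only in rows, so rows that repeat a pose let the fingers close, or fill a call up. It gives the time, the measured TCP pose, the force and the opening at its end, in the units of the state.
- manip.get_state(): the state, without advancing time (a new reading comes with each control period).
- manip.snapshot(name): name is "side" or "top"; returns a dict with "frame" (400x640x3 uint8, blue, green, red), "camera_matrix" (3x3 intrinsics, pixels), "extrinsics" (4x4, takes a point from camera to world coordinates). Camera axes: x right, y down, z forward; pixel columns grow to the right and rows downward; lengths in m; the calibration is good to about 2 mm. A picture is of the moment at which its call begins. There is no depth.
- manip.sign_off(): hands the job in, once; it reports no verdict.
Trained networks look in a picture, given as the dict that the camera call returned (one of the last four; its "shot" number tells which), for a name from the list of things; names that differ only in an ending like _2 or _b are one class to them, and where a whole thing is asked for, a point or a joint stands for the part that bears it (a point fixed in the world has none). Each returns a list of dicts, best first, with "score" (0 to 1); they miss things now and then, are a little off and sometimes report something else, mostly with a low value. They report only what shows in the picture. A call takes as long as a camera call. They do not tell look-alikes from the thing itself.
- manip.search_frame(query, picture): "extent" ([centre column, centre row, width, height] as shares, 0 to 1, of the picture: columns of its width, rows of its height, round what is visible of it).
- manip.silhouettes(query, picture): "pixels" (400x640 bool, what is visible of it) and "extent" ([centre column, centre row, width, height] as shares, 0 to 1, of the picture: columns of its width, rows of its height, round what is visible of it).
The state is a dict: "time": time; "joint_positions": joint angles; "qvel": joint speeds; "joint_torque": joint torques, N m; "ee_pos": TCP position; "eef_rot": TCP orientation; "wrist_force": force on the tool from outside, world axes, zero at the start; "ft_torque": the same for the moment, N m; "opening": opening from 0.0 (shut) to 1.0 (fully open).
Only numpy, scipy, OpenCV 4.12 (cv2) and the standard library are available. Lean on these libraries where they do the work, as an engineer would, in place of code of your own. Each camera call takes 0.05 s, during which the arm holds its last target.

## Task

Get the bench shaker ready for a run. First set the drive tension: turn the sprung wheel by its red stop arm (best pushed round with the shank of the orange-headed locking pin in hand) until the arm is past the hole in the deck, drop the pin fully home in that hole and let go, so that the arm springs back against it and stays held. Then stand every sample jar upright in the blue tray, flat on the floor of a compartment of its own, and only after that press the green-ended clamp lever down until its detent holds it; leave the other things on the bench alone.

Things in the scene. Friction and masses are not known exactly. Their poses are not given: they have to be found in the camera images.
- shaker: Fixed white bench shaker, 210 mm (its x) by 470 mm (its y), flat deck 40 mm above the bench; origin under the middle of the housing. Its x points away from the robot and its y to the left at yaw 0. Tray on the right part of the deck (centre at y -112), clamp lever at y +52, tension wheel on the left (axis at x 0, y +150 mm).
- wheel_axis (a point): The vertical axis of the tension wheel, at deck height. Dark steel disc, 90 mm across, top 15 mm above the deck, hub 25 mm above it. A red stop arm 14 mm wide sticks out radially to 100 mm from the axis, its underside 4 mm and its top 17 mm above the deck.
- tension_wheel (a joint): Wheel angle, rad: 0 at rest, growing counter-clockwise from above, end stop 1.4. At 0 the red arm points 130 degrees counter-clockwise from shaker +x (towards the robot and left); at 0.87 it is right over the lock hole. A spring drives it back to 0: 0.18 N m at 0, about 0.48 N m at 1.0, where the arm rests on the seated pin (6 to 7 N on the pin). It stays nowhere by itself.
- stop_arm (a point): Point in the middle of the red stop arm, 77.5 mm from the wheel axis, 10.5 mm above the deck; moves with the wheel. To turn the wheel, push on the arm's clockwise side (the left side as the robot sees it) with the pin's shank.
- lock_hole (a point): Mouth of the lock hole, in a bare aluminium patch of the deck, 77.5 mm from the wheel axis on the side towards the robot (shaker -x): 12.5 mm across, 28 mm deep, chamfered 2 mm, vertical. Its z is up. The arm passes over it.
- lock_pin: Loose pin, 60 g: steel shank 10 mm thick, 52 mm long, last 8 mm tapered to 6 mm; orange head 20 x 20 mm, 26 mm tall, flats along its x and y. Origin at the tip, z towards the head. Starts upright, 30 mm deep in a fixed black block 50 x 50 x 40 mm, tip 10 mm above the bench. Seated in the lock hole its tip is 28 mm below the deck, the head's underside 24 mm above it, clear of the arm.
- tray_mid (a point): Middle of the blue tray, on its floor, 4 mm above the deck. Tray outside 156 mm (shaker x) by 232 mm (shaker y), walls and dividers 4 mm thick, 16 mm tall from the deck, making 2 by 3 compartments.
- bay0 (a point): Centre of the floor of one tray compartment (72 x about 73 mm inside, walls rise 12 mm above this floor). Six in all, 76 mm apart, any jar in any compartment.
- bay1 (a point): Centre of the floor of one tray compartment (72 x about 73 mm inside, walls rise 12 mm above this floor). Six in all, 76 mm apart, any jar in any compartment.
- bay2 (a point): Centre of the floor of one tray compartment (72 x about 73 mm inside, walls rise 12 mm above this floor). Six in all, 76 mm apart, any jar in any compartment.
- bay3 (a point): Centre of the floor of one tray compartment (72 x about 73 mm inside, walls rise 12 mm above this floor). Six in all, 76 mm apart, any jar in any compartment.
- bay4 (a point): Centre of the floor of one tray compartment (72 x about 73 mm inside, walls rise 12 mm above this floor). Six in all, 76 mm apart, any jar in any compartment.
- bay5 (a point): Centre of the floor of one tray compartment (72 x about 73 mm inside, walls rise 12 mm above this floor). Six in all, 76 mm apart, any jar in any compartment.
- jar0: Low sample jar, amber with a white cap, 50 mm across, 38 mm tall, about 80 g; origin at the centre of its underside, z up. Four to six of the six jars are present; they start standing on the bench.
- jar1: Low sample jar, amber with a white cap, 50 mm across, 38 mm tall, about 80 g; origin at the centre of its underside, z up. Four to six of the six jars are present; they start standing on the bench.
- jar2: Low sample jar, amber with a white cap, 50 mm across, 38 mm tall, about 80 g; origin at the centre of its underside, z up. Four to six of the six jars are present; they start standing on the bench.
- jar3: Low sample jar, amber with a white cap, 50 mm across, 38 mm tall, about 80 g; origin at the centre of its underside, z up. Four to six of the six jars are present; they start standing on the bench.
- jar4: Low sample jar, amber with a white cap, 50 mm across, 38 mm tall, about 80 g; origin at the centre of its underside, z up. Four to six of the six jars are present; they start standing on the bench.
- jar5: Low sample jar, amber with a white cap, 50 mm across, 38 mm tall, about 80 g; origin at the centre of its underside, z up. Four to six of the six jars are present; they start standing on the bench.
- clamp_lever (a joint): Angle of the tray clamp lever, rad: 0 sprung fully up (31 degrees above level), growing as it is pressed, 0.55 to 0.57 level and fully down. Resistance at the pad is about 8 N at first and falls off; past about 0.42 the detent draws it the rest of the way down and holds it with 3 to 4 N; short of that it springs back up.
- lever_pad (a point): Top centre of the lever's green pad (36 mm long, 30 mm wide); the hinge is 105 mm from it, towards the shaker's +x and, with the lever fully down, at pad level, 76 mm above the bench. The lever lies along the shaker's x. Fully up the pad's top is about 137 mm above the bench, fully down 83 mm; on the way it moves about 19 mm towards the robot.
- brush_cup: Bystander: steel cup with brushes, 68 mm across, 180 mm tall, on the bench near the robot, to the left.
- brush: Bystander: brush lying on the bench near the robot.
- calipers: Bystander: steel calipers lying on the bench near the robot.
Things that resemble listed ones, but are neither listed nor needed, are in the scene too. Leave any turquoise look-alike of the jar0 alone.

How it is judged:
By the outcome, as a careful person would: the job done as asked, in the order asked, and still so for the second after the job is handed in, with the robot touching nothing.
Of jar0, jar1, jar2, jar3, jar4, jar5 only 4 to 6 are there at a start; the rules pass over those that are not, and their reading is None.
At some moment in a run one of jar0, jar1, jar2, jar3, jar4, jar5 may be knocked a few centimetres aside while the robot is not near it.
It also fails if it takes over 210 s, if anything falls off the work surface, if the arm or the gripper's body presses on something with over 40 N, if the wrist force passes 120 N, or if a joint passes its speed limit or range.

## Working session

There is one attempt and no reset: what is moved stays moved. The work goes in short steps, Python scripts to look and compute and a tool call to move; the robot and the scene stay as the last step left them, time stands still between calls to the robot, and variables do not carry over. Pictures are saved under pics/ and viewed, and the job is handed in when it is done.

Besides the shell and the picture viewer there is one more tool, called as a command line: name --argument value ..., lists and objects as JSON in quotes. apply_moves: Moves the arm, as the interface text tells. Its arguments: {"type":"object","properties":{"plan":{"type":"array"}},"required":["plan"]}

```bash
mkdir -p pics
python3 - <<'E'
from rig import manip
import cv2, numpy as np
s=manip.get_state(); print({k:np.round(v,3).tolist() for k,v in s.items()})
for n in("top","side"):
    p=manip.snapshot(n); cv2.imwrite(f"pics/{n}0.png",p["frame"]); print(n,p["camera_matrix"].tolist(),np.round(p["extrinsics"],4).tolist(),p["shot"])
E
```

```text
{'time': 0.0, 'joint_positions': [-1.284, 0.359, 1.511, 0.0, 1.272, -0.115], 'qvel': [-0.0, -0.001, -0.0, -0.002, -0.001, 0.001], 'joint_torque': [0.002, -52.761, -27.862, -0.0, 0.013, 0.0], 'ee_pos': [0.234, -0.552, 0.203], 'eef_rot': [0.834, -0.552, -0.001, -0.001], 'wrist_force': [0.023, -0.663, 0.033], 'ft_torque': [-0.0, -0.015, 0.001], 'opening': 1.006}
top [[394.9084848325269, 0.0, 323.33520362096993], [0.0, 394.9084848325269, 206.51514148524808], [0.0, 0.0, 1.0]] [[0.0553, -0.9708, 0.2334, 0.2607], [-0.9985, -0.0544, 0.0104, -0.0427], [0.0026, -0.2336, -0.9723, 1.0638], [0.0, 0.0, 0.0, 1.0]] 1
side [[466.5404123064489, 0.0, 319.14097981632517], [0.0, 466.5404123064489, 198.66608017316582], [0.0, 0.0, 1.0]] [[0.8698, -0.2476, 0.4268, -0.0248], [-0.4932, -0.4584, 0.7393, -0.8895], [0.0125, -0.8536, -0.5208, 0.7323], [0.0, 0.0, 0.0, 1.0]] 2
```

View pics/top0.png

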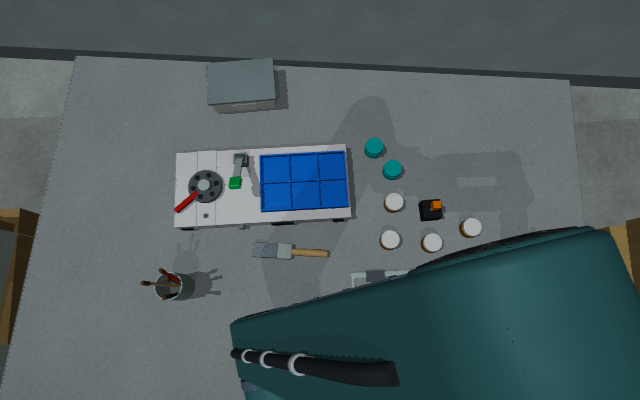

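View pics/side0.png

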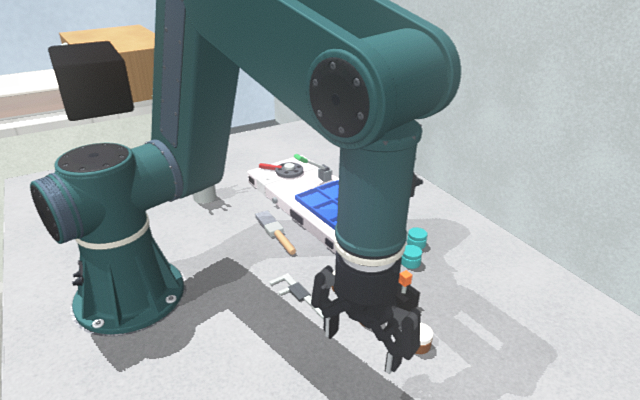

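```bash
cat > h.py <<'E'
from rig import manip
import cv2, numpy as np
from scipy.spatial.transform import Rotation as R
def unproj(p,uv,z):
    uv=np.atleast_2d(np.asarray(uv,float)); K=p["camera_matrix"];E=np.array(p["extrinsics"])
    d=np.c_[(uv-[K[0][2],K[1][2]])/[K[0][0],K[1][1]],np.ones(len(uv))]@E[:3,:3].T
    o=E[:3,3]; return o+d*((z-o[2])/d[:,2])[:,None]
def proj(p,X):
    X=np.atleast_2d(np.asarray(X,float));E=np.array(p["extrinsics"]);K=np.array(p["camera_matrix"])
    c=(X-E[:3,3])@E[:3,:3]; q=c@K.T; return q[:,:2]/q[:,2:]
def crop(p,box,k,name):
    x0,y0,x1,y1=box
    cv2.imwrite("pics/"+name,cv2.resize(p["frame"][y0:y1,x0:x1],None,fx=k,fy=k,interpolation=cv2.INTER_CUBIC))
def st():
    s=manip.get_state()
    print("t",round(s["time"],2),"pos",np.round(s["ee_pos"],4).tolist(),"rotvec",np.round(R.from_quat(s["eef_rot"]).as_matrix()[:,0],4).tolist(),"zax",np.round(R.from_quat(s["eef_rot"]).as_matrix()[:,2],4).tolist(),"F",np.round(s["wrist_force"],1).tolist(),"T",np.round(s["ft_torque"],2).tolist(),"op",round(s["opening"],3),"q",np.round(s["joint_positions"],2).tolist())
    return s
E
python3 - <<'E'
from h import *
p=manip.snapshot("top")
crop(p,(160,130,360,240),4,"t1.png"); crop(p,(350,130,500,260),5,"t2.png")
for n in["jar0","lock_pin","stop_arm","shaker","tray_mid","clamp_lever","lever_pad","calipers","brush"]:
    for d in manip.search_frame(n,p): print(n,np.round(np.array(d["extent"])*[640,400,640,400],1).tolist(),round(d["score"],2))
E
```

```text
jar0 [429.8, 241.6, 20.5, 23.1] 0.9
jar0 [391.0, 168.0, 19.2, 16.7] 0.69
jar0 [395.7, 201.6, 23.0, 14.5] 0.67
jar0 [375.0, 147.2, 22.9, 20.9] 0.66
jar0 [470.8, 227.6, 21.2, 15.1] 0.61
jar0 [389.8, 238.8, 23.1, 18.5] 0.58
lock_pin [435.5, 205.5, 7.6, 10.8] 0.46
lock_pin [289.3, 254.6, 78.8, 21.9] 0.16
stop_arm [238.7, 172.1, 20.1, 29.4] 0.67
stop_arm [198.7, 190.8, 46.7, 44.7] 0.63
shaker [262.0, 188.6, 180.1, 85.9] 0.9
tray_mid [304.8, 181.4, 86.0, 62.1] 0.67
clamp_lever [239.5, 169.8, 19.6, 31.2] 0.91
lever_pad [236.9, 169.4, 14.9, 35.5] 0.7
calipers [377.2, 277.5, 56.6, 17.0] 0.8
calipers [303.4, 181.2, 92.3, 63.1] 0.23
brush [287.9, 252.2, 71.7, 21.5] 0.59
brush [388.0, 239.4, 16.7, 19.5] 0.38
```

View pics/t1.png

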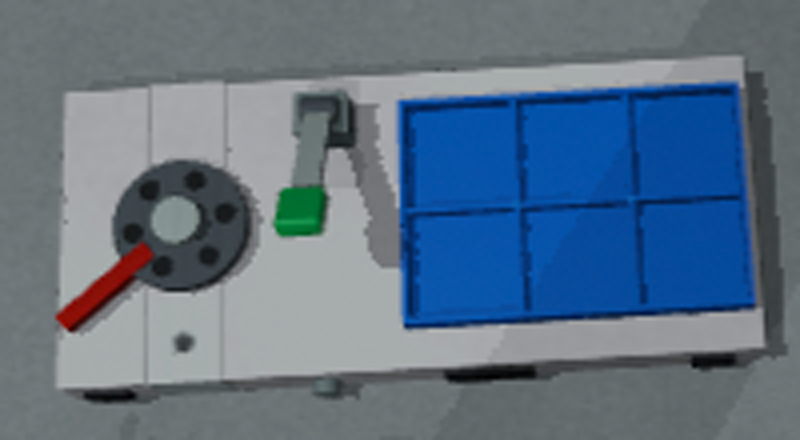

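View pics/t2.png

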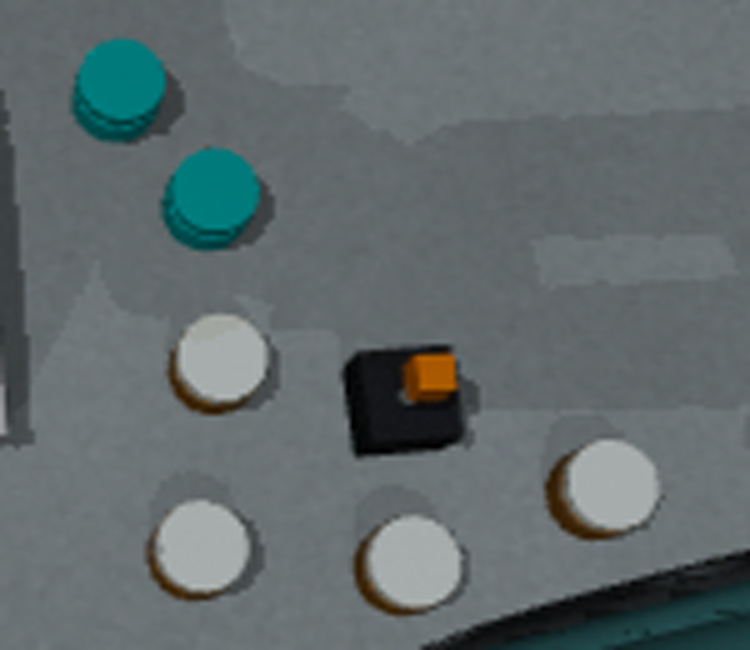

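```bash
cat >> h.py <<'E'
def S2W(pose,pts): # shaker (x,y,z) -> world
    c,s=np.cos(pose[2]),np.sin(pose[2]); P=np.atleast_2d(pts).astype(float)
    return np.c_[pose[0]+c*P[:,0]-s*P[:,1],pose[1]+s*P[:,0]+c*P[:,1],P[:,2]]
E
python3 - <<'E'
from h import *
from scipy.optimize import least_squares
p=manip.snapshot("top")
px=np.array([[400,100],[739,83],[757,305],[404,327],[176,218],[183,342],[56,387],[66,92],[743,57],[765,347]])/4+[160,130]
M=np.array([[78,4,56],[78,-228,56],[-78,-228,56],[-78,4,56],[0,150,65],[-77.5,150,40],[-105,235,40],[105,235,40],[105,-235,40],[-105,-235,40]])/1000
W=np.array([unproj(p,u,z)[0] for u,z in zip(px,M[:,2])])
r=least_squares(lambda q:(S2W(q,M)-W)[:,:2].ravel(),[.5,0,0]); print(np.round(r.x,4)); print(np.round(1000*r.fun.reshape(-1,2),1).tolist())
print(np.round(S2W(r.x,[[0,150,0],[-77.5,150,40]]/np.array(1000)),4), "hole",np.round(W[5],4))
for n,u,z in [("j1",(394.4,201.7),.038),("j2",(390.4,239.3),.038),("j3",(432.8,242.6),.038),("j4",(472,226.7),.038)]: print(n,np.round(unproj(p,u,z),4))
c=np.array([[358,352],[450,346],[464,440],[356,455]])/5+[350,130]
blk=unproj(p,c,.04); print("block",np.round(blk,4),blk.mean(0))
c=np.array([[405,353],[456,353],[456,392],[408,395]])/5+[350,130]; hd=unproj(p,c,.088);print("head",np.round(hd,4),hd.mean(0))
E
```

```text
[0.5586 0.1361 0.1121]
[[-0.6, 1.6], [0.2, -0.3], [-0.5, 0.7], [1.3, 1.4], [-0.5, 0.1], [0.3, -1.4], [-1.8, 0.4], [1.6, 1.2], [2.1, -1.6], [-2.1, -1.9]]
[[0.5419 0.2852 0.    ]
 [0.4649 0.2765 0.04  ]] hole [0.4646 0.278  0.04  ]
j1 [[ 0.5308 -0.2212  0.038 ]]
j2 [[ 0.4285 -0.2121  0.038 ]]
j3 [[ 0.426 -0.323  0.038]]
j4 [[ 0.4741 -0.4269  0.038 ]]
block [[ 0.538  -0.2936  0.04  ]
 [ 0.5441 -0.3429  0.04  ]
 [ 0.4929 -0.3496  0.04  ]
 [ 0.4816 -0.2924  0.04  ]] [ 0.51413033 -0.31961593  0.04      ]
head [[ 0.5258 -0.3058  0.088 ]
 [ 0.5273 -0.3318  0.088 ]
 [ 0.5068 -0.3315  0.088 ]
 [ 0.5038 -0.3071  0.088 ]] [ 0.51590454 -0.3190759   0.088     ]
```

apply_moves --plan '[[[0.03,0.025,0],[0,0,-2],0],[[0.065,0.053,0],[0,0,-5],0],[[0.1,0.083,0],[0,0,-9],0],[[0.13,0.108,0],[0,0,-13],0],[[0.16,0.133,0],[0,0,-18],0],[[0.19,0.157,0],[0,0,-18],0],[[0.22,0.182,0],[0,0,-18],0],[[0.25,0.207,0],[0,0,-18],0],[[0.27,0.224,0],[0,0,-18],0],[[0.281,0.233,0],[0,0,-18],0]]'

```text
time: 1.48
ee_pos: [0.5181, -0.3166, 0.2038]
eef_rot: [0.738, -0.674, 0.0, -0.001]
wrist_force: [0.0, -1.0, -0.1]
opening: 0.999
```

Run:
```python
from h import *
st()
p=manip.snapshot("side"); crop(p,(240,120,520,330),2.8,"s1.png")
p=manip.snapshot("top"); cv2.imwrite("pics/t3.png",p["frame"])
```

```text
t 1.48 pos [0.5181, -0.3166, 0.2038] rotvec [0.0902, -0.9959, -0.0006] zax [0.001, 0.0007, -1.0] F [0.0, -1.0, -0.1] T [0.03, 0.04, 0.05] op 0.999 q [-0.66, 0.37, 1.49, 0.0, 1.28, 0.82]
```

View pics/s1.png

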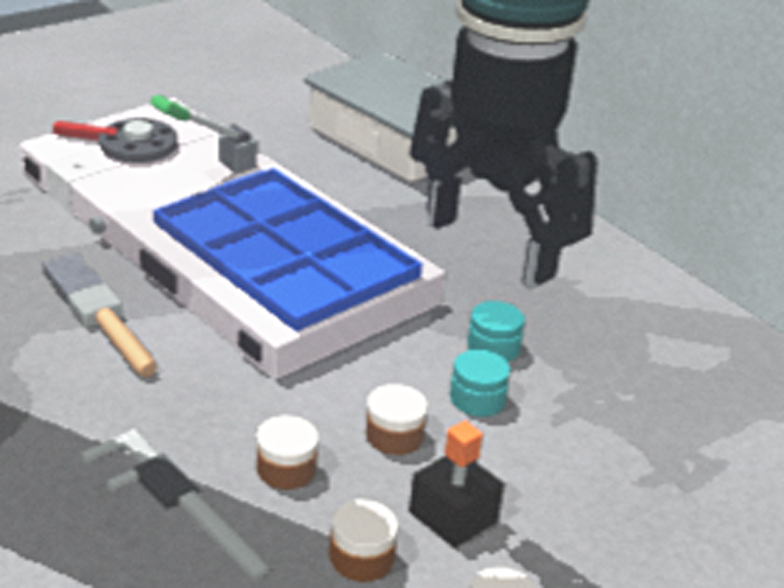

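View pics/t3.png

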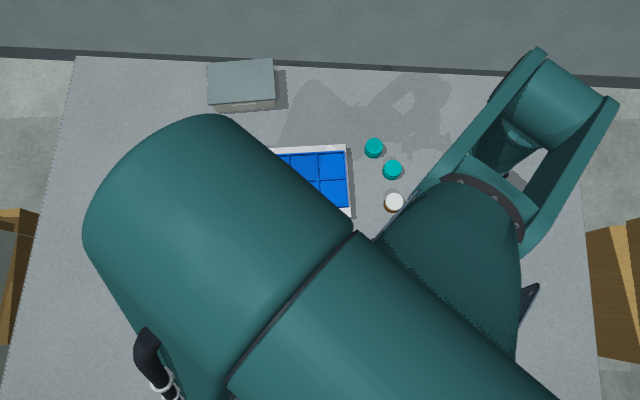

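Run:
```python
from h import *
p=manip.snapshot("side"); 
for X in [(.5155,-.319,.075),(.5155,-.319,.062),(.5155,-.319,.088)]: print((proj(p,[X])[0]-[240,120])*2.8)
hsv=cv2.cvtColor(p["frame"],cv2.COLOR_BGR2HSV); m=cv2.inRange(hsv,(5,180,120),(18,255,255)); n,l,s,c=cv2.connectedComponentsWithStats(m)
print([(s[i].tolist(),((c[i]-[240,120])*2.8).tolist()) for i in range(1,n) if s[i][4]>20])
crop(p,(370,250,450,330),7,"s2.png")
print(np.array2string(unproj(p,unproj and c[max(range(1,n),key=lambda i:s[i][4])],.077)))
```

```text
[458.44277249 438.01995011]
[456.62894044 451.0217868 ]
[460.28146623 424.83990083]
[]Traceback (most recent call last):
  File "<stdin>", line 7, in <module>
ValueError: max() iterable argument is empty
```

View pics/s2.png

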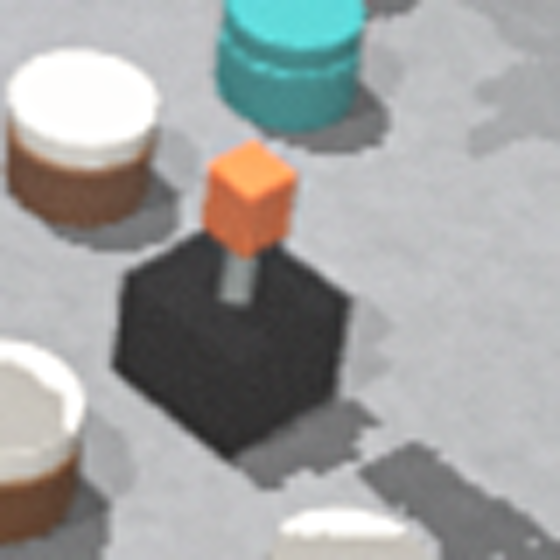

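Run:
```python
from h import *
p=manip.snapshot("side"); 
c=np.array([[207,180],[253,142],[299,180],[247,213]])/7+[370,250]
W=unproj(p,c,.088); print(np.round(W,4),W.mean(0))
d=W-np.roll(W,1,0); print(np.degrees(np.arctan2(d[:,1],d[:,0])))
c=np.array([[122,275],[350,296],[232,357],[238,225]])/7+[370,250]; print(np.round(unproj(p,c[:3],.04),4),unproj(p,c[:2],.04).mean(0))
```

```text
[[ 0.4986 -0.3243  0.088 ]
 [ 0.5217 -0.3171  0.088 ]
 [ 0.5228 -0.3375  0.088 ]
 [ 0.4998 -0.3417  0.088 ]] [ 0.51073855 -0.33015685  0.088     ]
[  94.01212199   17.2596059   -87.00691368 -169.69474476]
[[ 0.4867 -0.305   0.04  ]
 [ 0.5427 -0.3464  0.04  ]
 [ 0.4942 -0.35    0.04  ]] [ 0.5147261  -0.32570506  0.04      ]
```

Run:
```python
from h import *
from scipy.optimize import least_squares
pt=manip.snapshot("top"); ps=manip.snapshot("side"); it=cv2.imread("pics/top0.png"); fs=ps["frame"]
def hullc(p,X):
    h=cv2.convexHull(proj(p,X).astype(np.float32)); m=cv2.moments(h); return np.array([m["m10"]/m["m00"],m["m01"]/m["m00"]]),m["m00"]
def ms(f,box):
    x0,y0,x1,y1=box; c=f[y0:y1,x0:x1].astype(int); m=(c[...,2]-c[...,0]>60)&(c[...,1]>60)&(c[...,2]>130)
    ys,xs=np.nonzero(m); return np.array([xs.mean()+x0,ys.mean()+y0]),m.sum(),(xs.min()+x0,xs.max()+x0,ys.min()+y0,ys.max()+y0)
ct=ms(it,(420,195,450,225)); cs=ms(fs,(395,265,420,295)); print(ct,cs)
def box(x,y,z0,z1,yaw,a=.01):
    return np.array([[x+a*(i*np.cos(yaw)-j*np.sin(yaw)),y+a*(i*np.sin(yaw)+j*np.cos(yaw)),z] for i in(-1,1) for j in(-1,1) for z in(z0,z1)])
for both in ("top","side","both"):
    def f(q):
        r=[]
        B=box(q[0],q[1],.062+q[2],.088+q[2],.09)
        if both!="side": r+=list(hullc(pt,B)[0]-ct[0])
        if both!="top": r+=list(hullc(ps,B)[0]-cs[0])
        r+=[q[2]*(1000 if both!="both" else 1)]
        return r
    r=least_squares(f,[.515,-.32,0]); print(both,np.round(r.x,4),np.round(r.fun,2),hullc(pt,box(*r.x[:2],.062,.088,.09))[1],hullc(ps,box(*r.x[:2],.062,.088,.09))[1])
```

```text
(array([436.76923077, 203.88461538]), np.int64(52), (np.int64(433), np.int64(440), np.int64(201), np.int64(207))) (array([405.        , 277.92592593]), np.int64(162), (np.int64(399), np.int64(411), np.int64(270), np.int64(286)))
top [ 0.515 -0.32   0.   ] [-1.5   2.27  0.  ] 99.05916603724472 186.04791754530743
side [ 0.5148 -0.3241 -0.    ] [ 0.01 -0.   -0.  ] 99.35490261530504 187.26431985665113
both [ 0.5157 -0.32   -0.0009] [-1.59  2.09 -0.92 -0.91 -0.  ] 99.07269999943674 185.96515694260597
```

```bash
cat >> h.py <<'E'
def hullc(p,X):
    h=cv2.convexHull(proj(p,X).astype(np.float32)); m=cv2.moments(h); return np.array([m["m10"]/m["m00"],m["m01"]/m["m00"]]),m["m00"]
def mc(f,box,fn):
    x0,y0,x1,y1=box; c=f[y0:y1,x0:x1].astype(int); m=fn(c[...,0],c[...,1],c[...,2]).astype(np.uint8)
    n,l,s,ce=cv2.connectedComponentsWithStats(m)
    if n<2: return None
    i=1+np.argmax(s[1:,4]); return ce[i]+[x0,y0],int(s[i][4])
def bx(x,y,z0,z1,yaw,a=.01,b=None):
    b=b or a
    return np.array([[x+a*i*np.cos(yaw)-b*j*np.sin(yaw),y+a*i*np.sin(yaw)+b*j*np.cos(yaw),z] for i in(-1,1) for j in(-1,1) for z in(z0,z1)])
E
python3 - <<'E'
from h import *
from scipy.optimize import least_squares
pt=manip.snapshot("top"); ps=manip.snapshot("side"); it=cv2.imread("pics/top0.png"); fs=ps["frame"]
ct=mc(it,(420,195,450,225),lambda b,g,r:(r-b>50)); cs=mc(fs,(395,265,420,295),lambda b,g,r:r-b>60); print(ct,cs)
for mode in ("top","side","both"):
    def f(q):
        r=[]; B=bx(q[0],q[1],.062,.088,.09)
        if mode!="side": r+=list(hullc(pt,B)[0]-ct[0])
        if mode!="top": r+=list(hullc(ps,B)[0]-cs[0])
        return r
    r=least_squares(f,[.515,-.32],diff_step=1e-2); print(mode,np.round(r.x,4),np.round(r.fun,2))
E
```

```text
(array([435.52325581, 204.89534884]), 86) (array([405.        , 277.92592593]), 162)
top [ 0.5184 -0.3207] [-0. -0.]
side [ 0.5148 -0.3241] [-0. -0.]
both [ 0.517  -0.3219] [ 0.49  0.54  0.18 -0.92]
```

Run:
```python
from h import *
st()
```

```text
t 1.88 pos [0.5145, -0.3203, 0.2038] rotvec [0.0857, -0.9963, 0.0] zax [-0.0004, -0.0001, -1.0] F [-0.1, -0.4, 0.2] T [0.03, 0.05, -0.04] op 1.0 q [-0.67, 0.37, 1.5, -0.0, 1.28, 0.81]
```

apply_moves --plan '[[[0.001,-0.001,-0.03],[0,0,0],0],[[0.0025,-0.002,-0.06],[0,0,0],0],[[0.0025,-0.002,-0.09],[0,0,0],0],[[0.0025,-0.002,-0.115],[0,0,0],0],[[0.0025,-0.002,-0.13],[0,0,0],0],[[0.0025,-0.002,-0.138],[0,0,0],0],[[0.0025,-0.002,-0.142],[0,0,0],0],[[0.0025,-0.002,-0.144],[0,0,0],0],[[0.0025,-0.002,-0.144],[0,0,0],0],[[0.0025,-0.002,-0.144],[0,0,0],0]]'

```text
time: 2.72
ee_pos: [0.5188, -0.3219, 0.0609]
eef_rot: [0.737, -0.676, 0.001, -0.0]
wrist_force: [0.3, -0.1, 0.7]
opening: 0.998
```

apply_moves --plan '[[[0,0,0],[0,0,0],1],[[0,0,0],[0,0,0],1],[[0,0,0],[0,0,0],1],[[0,0,0],[0,0,0],1],[[0,0,0],[0,0,0],1],[[0,0,0],[0,0,0],1],[[0,0,0],[0,0,0],1],[[0,0,0],[0,0,0],1],[[0,0,0],[0,0,0],1],[[0,0,0],[0,0,0],1]]'

```text
time: 3.55
ee_pos: [0.5189, -0.3216, 0.0606]
eef_rot: [0.737, -0.675, 0.001, -0.0]
wrist_force: [0.1, -0.0, 5.7]
opening: 0.005
```

Run:
```python
from h import *
st(); p=manip.snapshot("side"); crop(p,(340,150,480,330),4,"s3.png")
```

```text
t 3.55 pos [0.5189, -0.3216, 0.0606] rotvec [0.0875, -0.9962, 0.0009] zax [0.0014, -0.0008, -1.0] F [0.1, -0.0, 5.7] T [0.13, 0.05, -0.01] op 0.005 q [-0.67, 0.53, 1.63, 0.0, 0.98, 0.81]
```

View pics/s3.png

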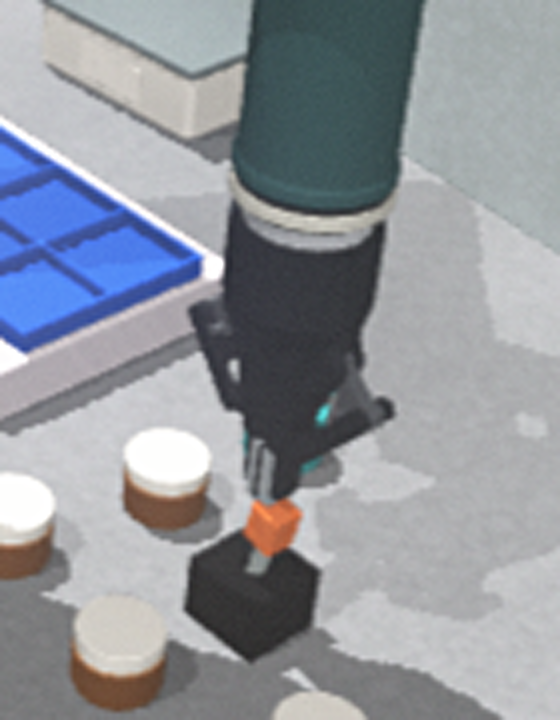

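Run:
```python
from h import *
p=manip.snapshot("side"); crop(p,(380,220,440,320),8,"s4.png")
for X in [(.5189,-.3216,.0606),(.5189,-.3216,.088),(.517,-.322,.062),(.517,-.322,.088),(.517,-.322,.04)]: print((proj(p,[X])[0]-[380,220]+.5)*8)
```

```text
[204.21254077 498.21975361]
[215.44034984 419.42948676]
[200.10719101 497.42040601]
[210.7169082  422.56106809]
[191.35164899 559.1971779 ]
```

View pics/s4.png

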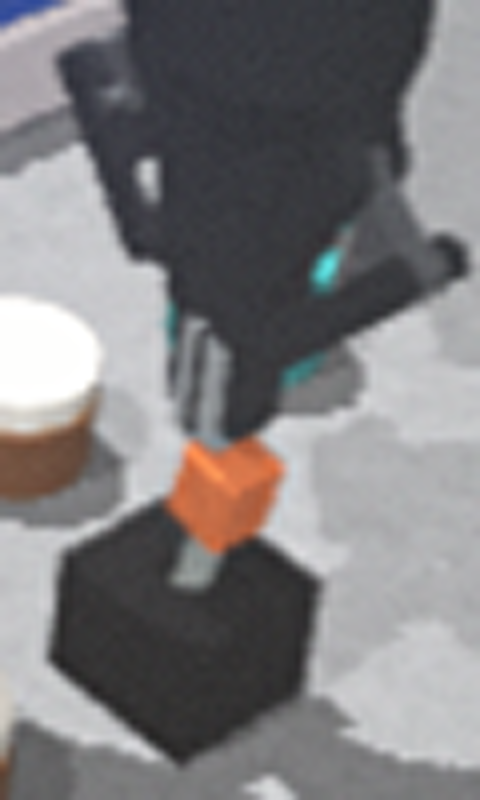

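Run:
```python
from h import *
p=manip.snapshot("side")
for z in (.2038,.217,.23): print(z,proj(p,[(.5145,-.3203,z)])[0], proj(p,[(.5108,-.278,z)])[0],proj(p,[(.518,-.3625,z)])[0])
for z in (.0606,.08,.09,.1): print(z,(proj(p,[(.5189,-.3216,z)])[0]-[380,220]+.5)*8)
f=p["frame"]; p2=manip.snapshot("top"); cv2.imwrite("pics/t4.png",p2["frame"])
```

```text
0.2038 [410.6807105  227.23337461] [396.08383838 217.33049683] [426.12969306 237.79466578]
0.217 [411.44920327 221.72936697] [396.72254809 211.92696747] [427.04322889 232.18848835]
0.23 [412.217369   216.22770162] [397.36068958 206.52824524] [427.95682861 226.58191893]
0.0606 [204.21254077 498.21975361]
0.08 [212.12875521 442.66834157]
0.09 [216.27261972 413.58909834]
0.1 [220.46047491 384.20115403]
```

Run:
```python
import cv2
f=cv2.imread("pics/s1.png"); cv2.imwrite("pics/s1b.png",cv2.resize(f[0:330,380:640],None,fx=2.4,fy=2.4))
```

```text
(no output)
```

View pics/s1b.png

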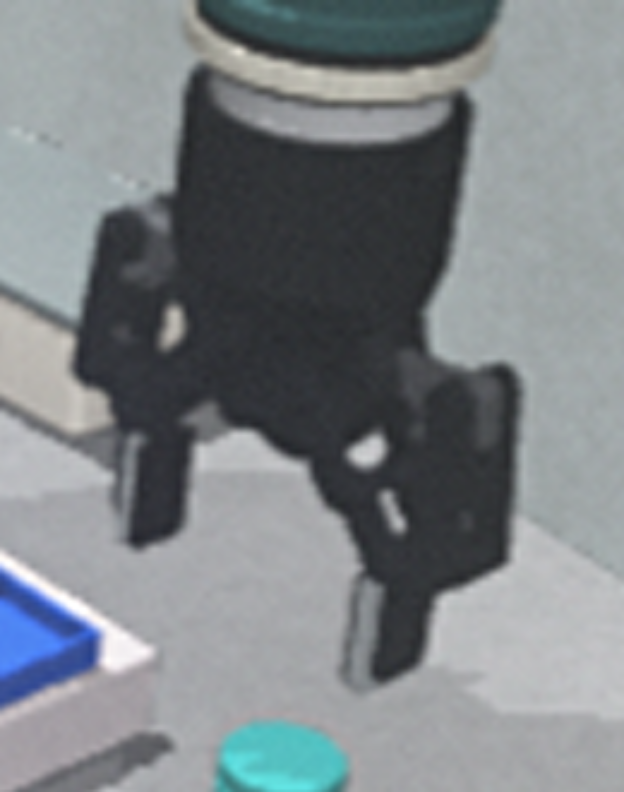

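View pics/t4.png

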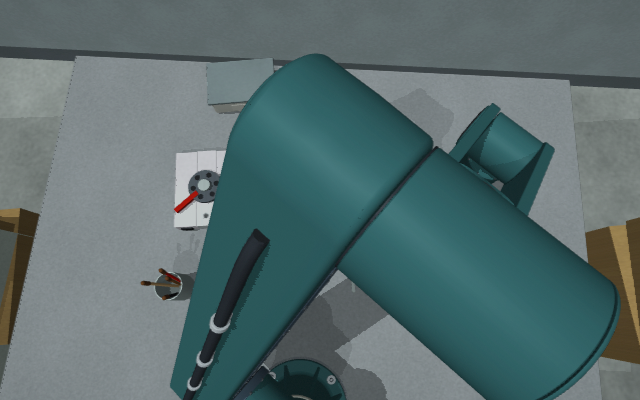

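apply_moves --plan '[[[0,0,0.02],[0,0,0],1],[[0,0,0.05],[0,0,0],1],[[0,0,0.08],[0,0,0],1],[[0,0,0.1],[0,0,0],1],[[0,0,0.1],[0,0,0],1],[[0,0,0.1],[0,0,0],1],[[0,0,0.1],[0,0,0],1],[[0,0,0.1],[0,0,0],1],[[0,0,0.1],[0,0,0],1],[[0,0,0.1],[0,0,0],1]]'

```text
time: 4.58
ee_pos: [0.5175, -0.3207, 0.1585]
eef_rot: [0.737, -0.675, -0.001, 0.0]
wrist_force: [0.3, 0.6, -0.3]
opening: -0.0
```

Run:
```python
from h import *
s=st(); p=manip.snapshot("side"); crop(p,(360,160,460,320),5,"s5.png")
x,y,z=s["ee_pos"]
for dz in (0,.01,.02,.03): print(dz,(proj(p,[(x,y,z+dz)])[0]-[360,160]+.5)*5)
for zz in (.3,.35): print(proj(manip.snapshot("top"),[(x,y,zz)]))
```

```text
t 4.58 pos [0.5175, -0.3207, 0.1585] rotvec [0.0875, -0.9962, -0.0017] zax [-0.0018, 0.0015, -1.0] F [0.3, 0.6, -0.3] T [0.02, 0.0, -0.01] op -0.0 q [-0.67, 0.41, 1.54, 0.0, 1.19, 0.81]
0 [249.53314999 428.39693519]
0.01 [252.32830943 408.62070347]
0.02 [255.15443069 388.62541161]
0.03 [258.01203107 368.40739958]
[[466.41824527 178.99128213]]
[[475.74744538 171.0689476 ]]
```

View pics/s5.png

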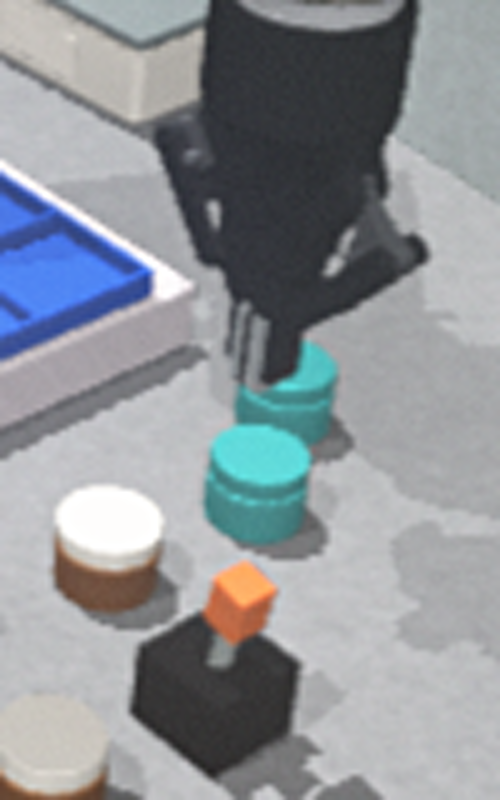

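apply_moves --plan '[[[0.0015,-0.004,0],[0,0,0],0],[[0.0015,-0.004,0],[0,0,0],0],[[0.0015,-0.004,0],[0,0,0],0],[[0.0015,-0.004,-0.01],[0,0,0],0],[[0.0015,-0.004,-0.03],[0,0,0],0],[[0.0015,-0.004,-0.06],[0,0,0],0],[[0.0015,-0.004,-0.08],[0,0,0],0],[[0.0015,-0.004,-0.095],[0,0,0],0],[[0.0015,-0.004,-0.1],[0,0,0],0],[[0.0015,-0.004,-0.1],[0,0,0],0]]'

```text
time: 5.57
ee_pos: [0.5184, -0.3242, 0.0578]
eef_rot: [0.737, -0.675, -0.002, 0.0]
wrist_force: [-0.1, -0.3, 0.4]
opening: 0.996
```

Run:
```python
from h import *
s=st(); p=manip.snapshot("side"); crop(p,(360,160,460,320),5,"s6.png")
```

```text
t 5.57 pos [0.5184, -0.3242, 0.0578] rotvec [0.0875, -0.9962, -0.0026] zax [-0.0028, 0.0024, -1.0] F [-0.1, -0.3, 0.4] T [0.05, 0.02, 0.02] op 0.996 q [-0.67, 0.53, 1.63, 0.0, 0.98, 0.81]
```

View pics/s6.png

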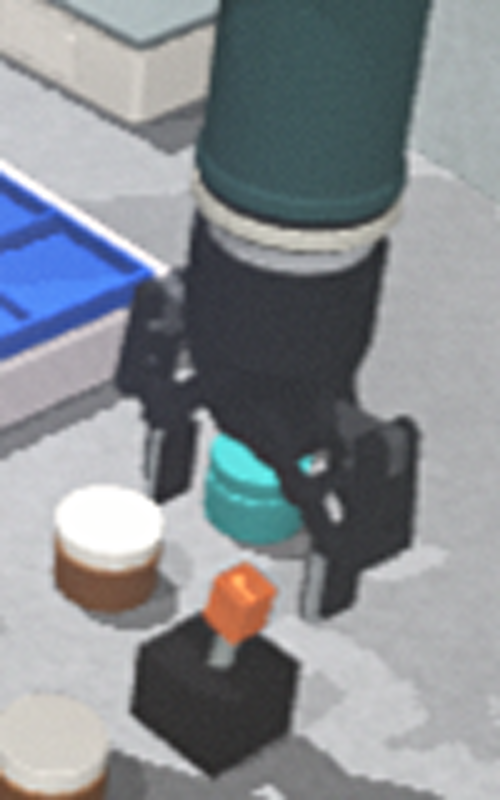

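apply_moves --plan '[[[0,0,-0.005],[0,0,0],0],[[0,0,-0.01],[0,0,0],0],[[0,0,-0.015],[0,0,0],0],[[0,0,-0.018],[0,0,0],0],[[0,0,-0.018],[0,0,0],0],[[0,0,-0.018],[0,0,0],0],[[0,0,-0.018],[0,0,0],0],[[0,0,-0.018],[0,0,0],0],[[0,0,-0.018],[0,0,0],0],[[0,0,-0.018],[0,0,0],0]]'

```text
time: 6.45
ee_pos: [0.5198, -0.3253, 0.042]
eef_rot: [0.737, -0.675, 0.0, -0.0]
wrist_force: [0.1, -0.5, -0.8]
opening: 1.0
```

Run:
```python
from h import *
s=st(); p=manip.snapshot("side"); crop(p,(360,160,460,320),5,"s7.png")
```

```text
t 6.45 pos [0.5198, -0.3253, 0.042] rotvec [0.0875, -0.9962, 0.0001] zax [0.0003, -0.0001, -1.0] F [0.1, -0.5, -0.8] T [0.07, -0.0, -0.01] op 1.0 q [-0.67, 0.55, 1.64, 0.0, 0.95, 0.81]
```

View pics/s7.png

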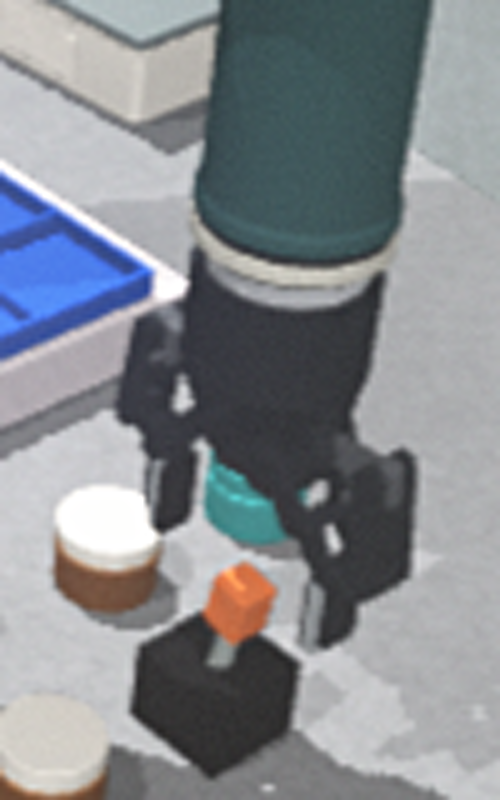

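Run:
```python
import cv2
f=cv2.imread("pics/side0.png"); cv2.imwrite("pics/s0b.png",cv2.resize(f[250:390,290:440],None,fx=5,fy=5))
```

```text
(no output)
```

View pics/s0b.png

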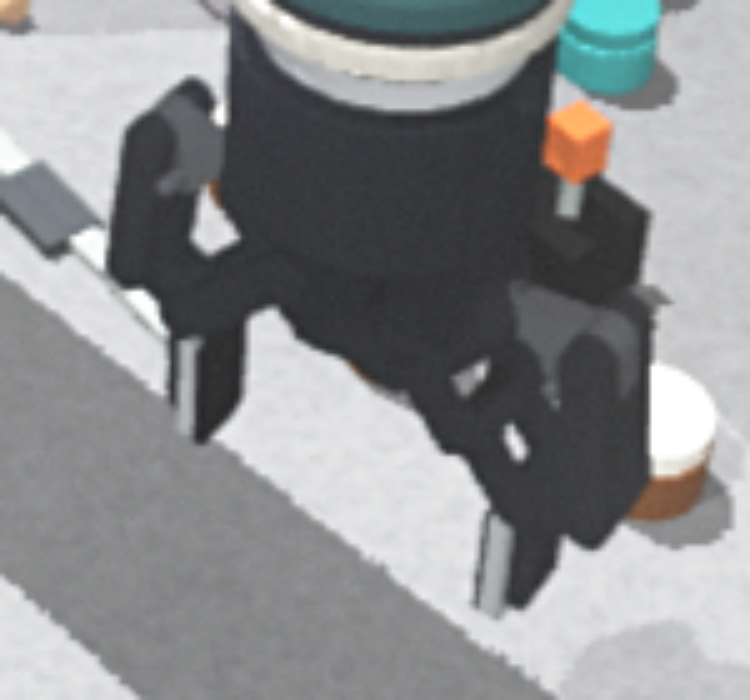

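Run:
```python
from h import *
p=manip.snapshot("side")
def tips(pos,ax,off,hw=.05):
    a=np.array([ax[0],ax[1],0]); pos=np.array(pos)+off
    return proj(p,[pos-a*hw,pos+a*hw])
obs=[((.2345,-.552,.2035),(.391,-.921),[(329.0,337.6),(391.6,372)]),((.5145,-.3203,.2038),(.0857,-.996),[(396.3,201),(429.3,222.7)]),((.5198,-.3253,.042),(.0875,-.996),[(360+170/5-.4,160+530/5-.4),(360+318/5-.4,160+648/5-.4)])]
for off in [(0,0,0),(0,0,.013),(0,0,.03),(0,0,.04)]:
    print(off,[np.round(tips(a,b,off)-np.array(c),1).tolist() for a,b,c in obs])
from scipy.optimize import least_squares
r=least_squares(lambda q:np.concatenate([(tips(a,b,q[:3],q[3])-np.array(c)).ravel() for a,b,c in obs]),[0,0,.02,.045]); print(np.round(r.x,4),np.round(r.fun,1), np.round(np.sqrt(np.diag(np.linalg.inv(r.jac.T@r.jac))),4))
```

```text
(0, 0, 0) [[[-0.9, 13.6], [-1.9, 17.0]], [[-2.7, 14.6], [-0.2, 17.0]], [[-3.7, 10.8], [-1.0, 13.7]]]
(0, 0, 0.013) [[[-0.7, 7.3], [-1.0, 10.5]], [[-2.1, 9.3], [0.7, 11.5]], [[-3.1, 6.4], [-0.2, 9.0]]]
(0, 0, 0.03) [[[-0.4, -1.2], [0.2, 1.9]], [[-1.3, 2.3], [1.9, 4.1]], [[-2.4, 0.4], [0.8, 2.9]]]
(0, 0, 0.04) [[[-0.2, -6.3], [1.0, -3.3]], [[-0.8, -1.9], [2.7, -0.3]], [[-2.0, -3.1], [1.5, -0.8]]]
[-0.0073 -0.0087  0.044   0.0463] [ 0.7 -0.8 -1.8  0.4  0.4  0.1  1.6  0.4 -0.9 -0.4  0.5  0.4] [0.0024 0.0028 0.0034 0.0008]
```

apply_moves --plan '[[[0,0,-0.005],[0,0,0],0],[[0,0,-0.005],[0,0,0],0],[[0,0,-0.005],[0,0,0],1],[[0,0,-0.005],[0,0,0],1],[[0,0,-0.005],[0,0,0],1],[[0,0,-0.005],[0,0,0],1],[[0,0,-0.005],[0,0,0],1],[[0,0,-0.005],[0,0,0],1],[[0,0,-0.005],[0,0,0],1],[[0,0,-0.005],[0,0,0],1]]'

```text
time: 7.38
ee_pos: [0.5197, -0.3248, 0.0373]
eef_rot: [0.737, -0.675, -0.0, -0.0]
wrist_force: [-0.5, 2.5, 5.3]
opening: 0.224
```

Run:
```python
from h import *
s=st(); p=manip.snapshot("side"); crop(p,(360,160,460,320),5,"s8.png")
```

```text
t 7.38 pos [0.5197, -0.3248, 0.0373] rotvec [0.0874, -0.9962, -0.0006] zax [0.0002, 0.0006, -1.0] F [-0.5, 2.5, 5.3] T [0.46, 0.16, -0.02] op 0.224 q [-0.67, 0.56, 1.64, 0.0, 0.94, 0.81]
```

View pics/s8.png

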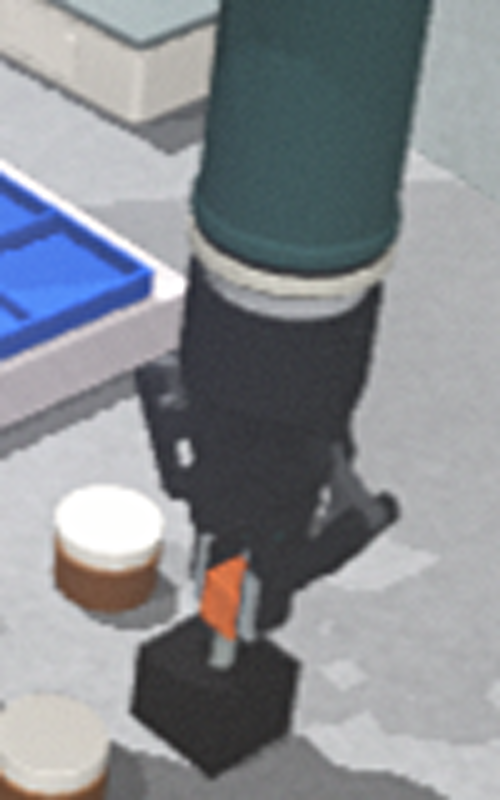

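apply_moves --plan '[[[0,0,0.01],[0,0,0],1],[[0,0,0.02],[0,0,0],1],[[0,0,0.035],[0,0,0],1],[[0,0,0.05],[0,0,0],1],[[0,0,0.07],[0,0,0],1],[[0,0,0.09],[0,0,0],1],[[0,0,0.11],[0,0,0],1],[[0,0,0.125],[0,0,0],1],[[0,0,0.13],[0,0,0],1],[[0,0,0.13],[0,0,0],1]]'

```text
time: 8.27
ee_pos: [0.5207, -0.3263, 0.169]
eef_rot: [0.737, -0.675, 0.002, -0.0]
wrist_force: [-0.1, -0.2, -0.7]
opening: 0.218
```

Run:
```python
from h import *
s=st(); p=manip.snapshot("side"); crop(p,(360,160,460,320),5,"s9.png"); cv2.imwrite("pics/side9.png",p["frame"]); crop(p,(235,145,405,265),4.5,"s9b.png")
```

```text
t 8.27 pos [0.5207, -0.3263, 0.169] rotvec [0.0875, -0.9962, 0.003] zax [0.0033, -0.0027, -1.0] F [-0.1, -0.2, -0.7] T [-0.04, -0.01, -0.0] op 0.218 q [-0.67, 0.41, 1.52, -0.0, 1.21, 0.81]
```

View pics/s9.png

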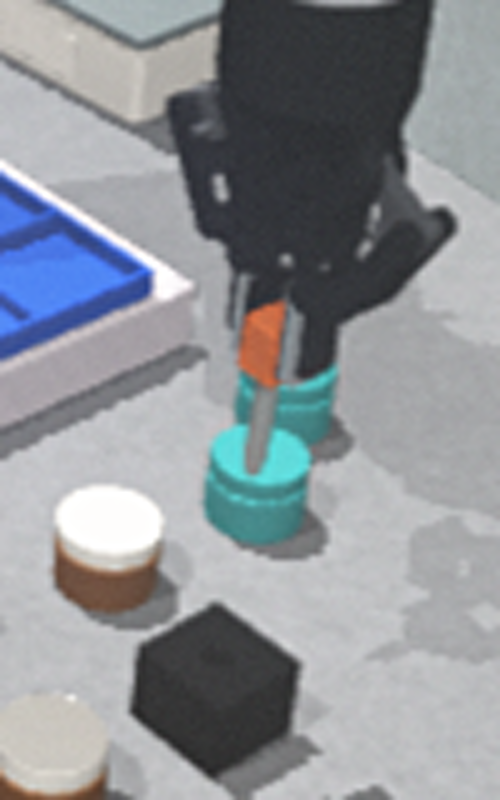

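View pics/s9b.png

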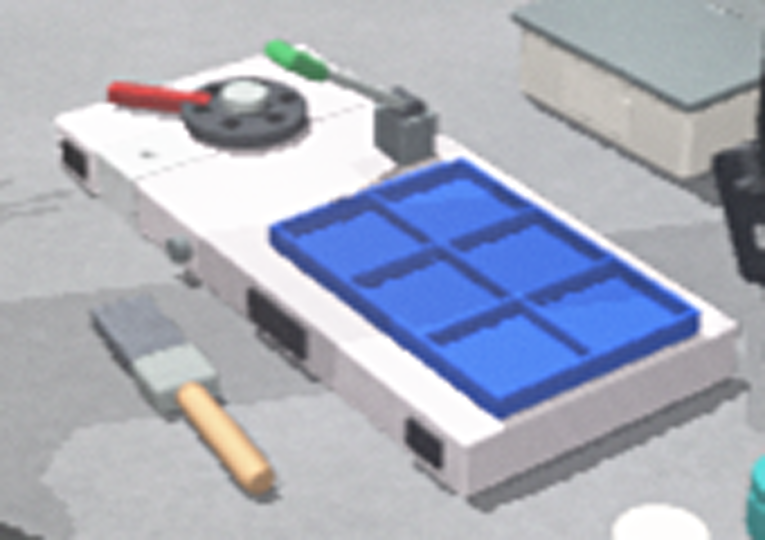

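Run:
```python
from h import *
from scipy.optimize import least_squares
ps=manip.snapshot("side"); pt=manip.snapshot("top")
a=(np.array([[272,237],[461,160],[697,312],[503,410],[148,154],[245,96],[57,122],[463,446],[738,326]])+.5)/4.5+[235,145]-.5
A=np.array([[-78,4,56],[78,4,56],[78,-228,56],[-78,-228,56],[-77.5,150,40],[0,150,65],[-105,235,40],[-105,-235,40],[105,-235,40]])/1000
b=(np.array([[400,100],[739,83],[757,305],[404,327],[176,218],[183,342],[56,387],[66,92],[743,57],[765,347]])+.5)/4+[160,130]-.5
B=np.array([[78,4,56],[78,-228,56],[-78,-228,56],[-78,4,56],[0,150,65],[-77.5,150,40],[-105,235,40],[105,235,40],[105,-235,40],[-105,-235,40]])/1000
fs=lambda q:(proj(ps,S2W(q,A))-a).ravel(); ft=lambda q:(proj(pt,S2W(q,B))-b).ravel()
for n,f in(("side",fs),("top",ft),("both",lambda q:np.r_[fs(q),ft(q)])):
    r=least_squares(f,[.56,.137,.11]); print(n,np.round(r.x,4),"hole",np.round(S2W(r.x,[[-.0775,.15,.04]])[0],4),"rms",np.sqrt((r.fun**2).mean()).round(2))
print("hole direct side",unproj(ps,a[4],.04),"top",unproj(pt,b[5],.04)); np.save("shaker.npy",r.x)
tip=(np.array([257,470])+.5)/5+[360,160]-.5
s=manip.get_state(); print("tip",unproj(ps,tip,.1417),s["ee_pos"]); print("expected tip px",proj(ps,[(.5205,-.326,.1417)]),tip)
```

```text
side [0.5537 0.1266 0.1121] hole [0.46  0.267 0.04 ] rms 1.07
top [0.5597 0.1372 0.1122] hole [0.4659 0.2776 0.04  ] rms 0.46
both [0.5586 0.1351 0.112 ] hole [0.4648 0.2755 0.04  ] rms 1.31
hole direct side [[0.46105278 0.26948029 0.04      ]] top [[0.46551264 0.27907421 0.04      ]]
tip [[ 0.51810767 -0.3280421   0.1417    ]] [ 0.51896971 -0.32474969  0.1658776 ]
expected tip px [[411.28049239 252.70955362]] [411.  253.6]
```

apply_moves --plan '[[[0,0.02,0.03],[0,0,0],1],[[0,0.05,0.05],[0,0,0],1],[[0,0.09,0.06],[0,0,0],1],[[0,0.13,0.06],[0,0,0],1],[[0,0.17,0.06],[0,0,0],1],[[0,0.21,0.06],[0,0,0],1],[[0,0.25,0.06],[0,0,0],1],[[0,0.29,0.06],[0,0,0],1],[[0,0.32,0.06],[0,0,0],1],[[0,0.34,0.06],[0,0,0],1]]'

```text
time: 9.25
ee_pos: [0.5182, 0.018, 0.2254]
eef_rot: [0.738, -0.675, -0.001, 0.0]
wrist_force: [-0.6, -0.3, -0.5]
opening: 0.22
```

apply_moves --plan '[[[0,0.03,0],[0,0,0],1],[[0,0.07,0],[0,0,0],1],[[0,0.11,0],[0,0,0],1],[[0,0.15,0],[0,0,0],1],[[-0.002,0.19,0],[0,0,0],1],[[-0.004,0.23,0],[0,0,0],1],[[-0.006,0.27,0],[0,0,0],1],[[-0.006,0.31,0],[0,0,0],1],[[-0.006,0.335,0],[0,0,0],1],[[-0.006,0.343,0],[0,0,0],1]]'

```text
time: 10.08
ee_pos: [0.5125, 0.3617, 0.225]
eef_rot: [0.739, -0.674, -0.001, 0.0]
wrist_force: [-0.1, 0.7, -1.1]
opening: 0.218
```

Run:
```python
from h import *
p=manip.snapshot("side"); cv2.imwrite("pics/s10.png",p["frame"]);p=manip.snapshot("top"); cv2.imwrite("pics/t10.png",p["frame"]); st()
```

```text
t 10.18 pos [0.5127, 0.3587, 0.2251] rotvec [0.09, -0.9959, 0.0011] zax [-0.0021, -0.0013, -1.0] F [0.0, -1.3, -0.5] T [-0.03, -0.03, 0.04] op 0.227 q [0.5, 0.38, 1.42, -0.0, 1.34, 1.98]
```

View pics/s10.png

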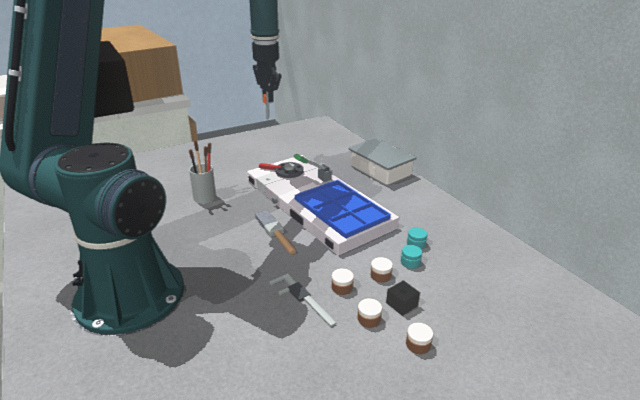

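View pics/t10.png

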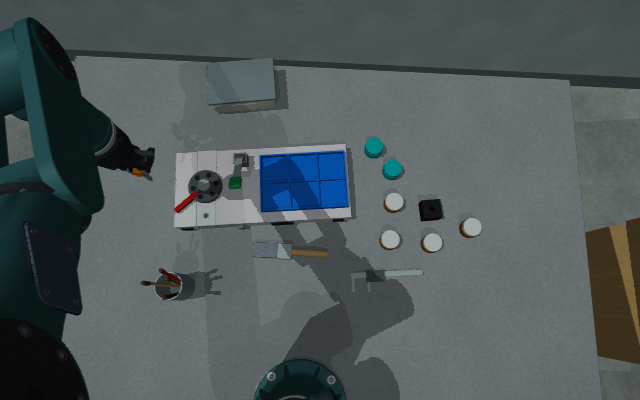

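Run:
```python
from h import *
p=manip.snapshot("side"); crop(p,(235,60,305,190),6,"s11.png");q=manip.snapshot("top"); crop(q,(90,120,220,240),6,"t11.png"); s=st()
x,y,z=s["ee_pos"]
for zz in (.188,.198,.208): print(zz,(proj(p,[(x,y,zz)])[0]-[235,60]+.5)*6,(proj(q,[(x,y,zz)])[0]-[90,120]+.5)*6)
```

```text
t 10.28 pos [0.5131, 0.3564, 0.2257] rotvec [0.0876, -0.9962, 0.0017] zax [-0.0017, -0.0018, -1.0] F [0.0, -0.3, -0.6] T [0.0, -0.01, 0.02] op 0.22 q [0.5, 0.38, 1.42, -0.0, 1.34, 1.98]
0.188 [208.40049747 367.26888662] [400.90360674 360.95690029]
0.198 [207.55468611 348.84369439] [390.20422548 353.10921686]
0.208 [206.7026868  330.28370344] [379.27242661 345.09106191]
```

View pics/s11.png

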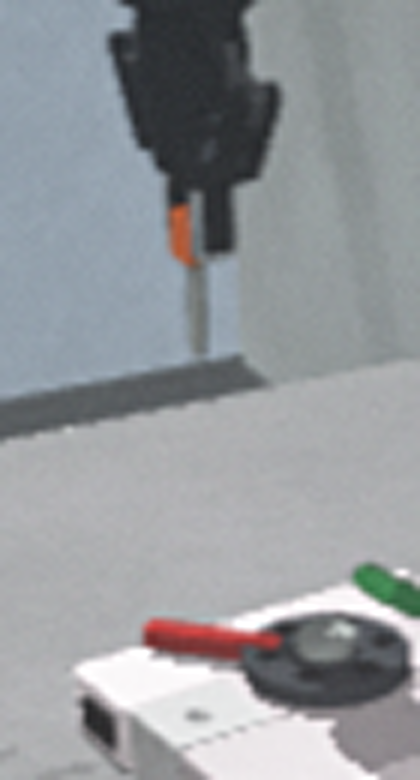

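View pics/t11.png

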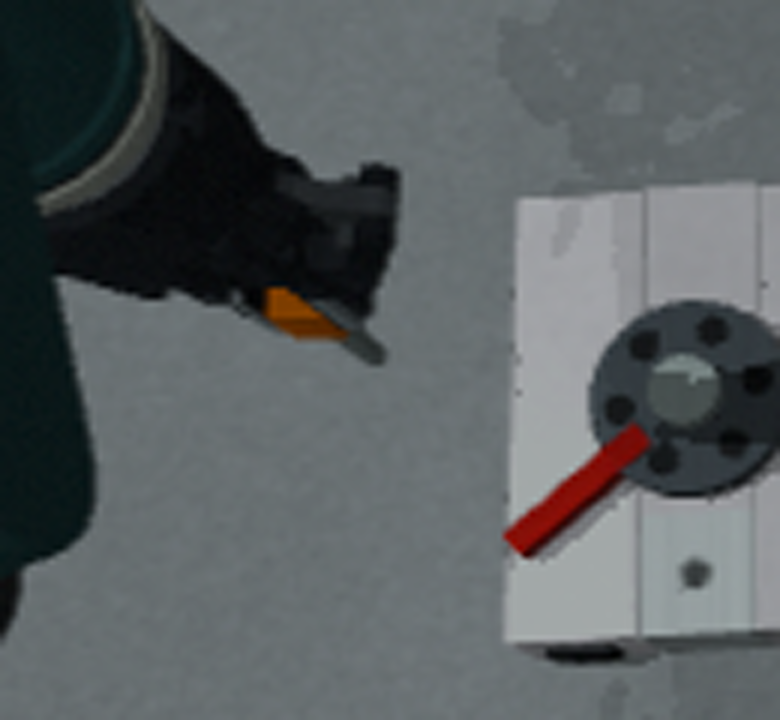

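apply_moves --plan '[[[0,0,-0.03],[0,0,0],1],[[0,0,-0.06],[0,0,0],1],[[0,0,-0.09],[0,0,0],1],[[0,0,-0.11],[0,0,0],1],[[0,0,-0.125],[0,0,0],1],[[0,0,-0.135],[0,0,0],1],[[0,0,-0.142],[0,0,0],1],[[0,0,-0.146],[0,0,0],1],[[0,0,-0.15],[0,0,0],1],[[0,0,-0.15],[0,0,0],1]]'

```text
time: 11.12
ee_pos: [0.5139, 0.3575, 0.0769]
eef_rot: [0.737, -0.676, 0.0, -0.0]
wrist_force: [0.7, -0.5, -1.2]
opening: 0.224
```

Run:
```python
from h import *
p=manip.snapshot("side"); crop(p,(235,100,335,200),6,"s12.png");q=manip.snapshot("top"); crop(q,(120,130,240,240),6,"t12.png"); s=st()
```

```text
t 11.22 pos [0.5142, 0.358, 0.0775] rotvec [0.0875, -0.9962, -0.0006] zax [0.0011, 0.0007, -1.0] F [0.6, 0.2, -0.4] T [-0.01, -0.06, -0.01] op 0.219 q [0.5, 0.53, 1.58, 0.0, 1.03, 1.98]
```

View pics/s12.png

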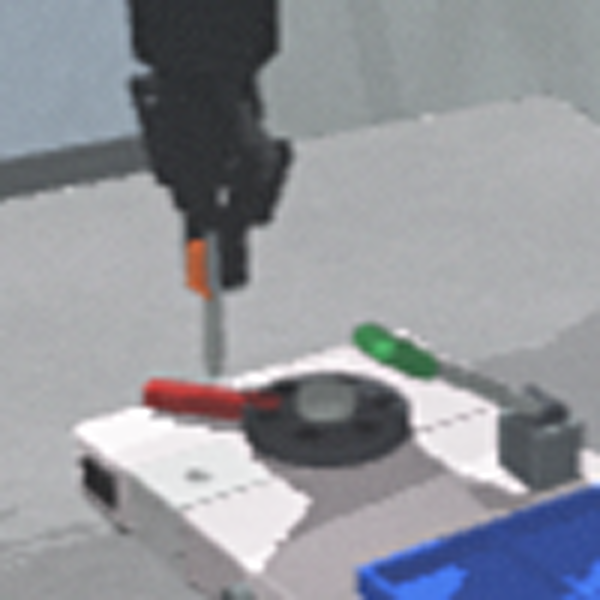

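View pics/t12.png

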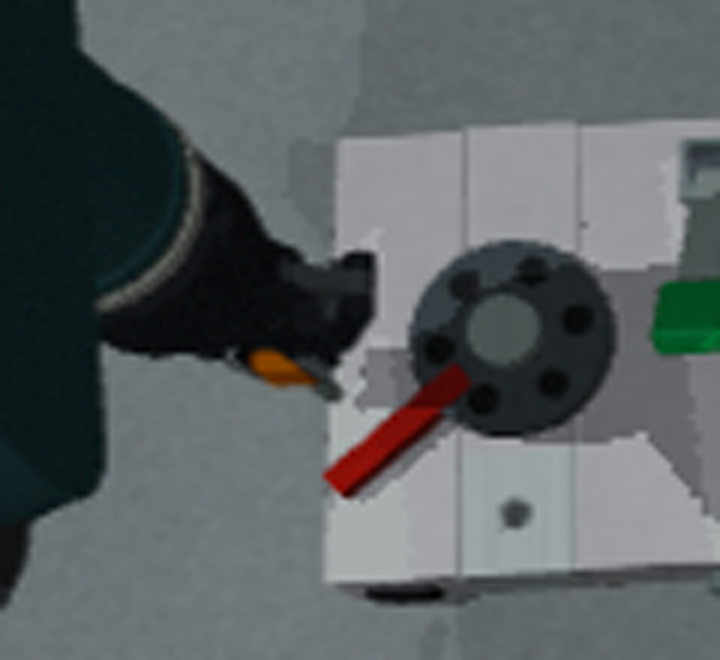

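Run:
```python
from h import *
q=manip.snapshot("top");p=manip.snapshot("side")
T=(np.array([336,396])+.5)/6+[120,130]-.5; H=(np.array([514,512])+.5)/6+[120,130]-.5
print("top tip",unproj(q,T,.0502),"hole",unproj(q,H,.04))
T=(np.array([215,372])+.5)/6+[235,100]-.5; H=(np.array([200,475])+.5)/6+[235,100]-.5
print("side tip",unproj(p,T,.0502),"hole",unproj(p,H,.04))
```

```text
top tip [[0.51184482 0.36140524 0.0502    ]] hole [[0.46605605 0.27947536 0.04      ]]
side tip [[0.50914716 0.35274887 0.0502    ]] hole [[0.4623867 0.2693596 0.04     ]]
```

apply_moves --plan '[[[0,0,-0.003],[0,0,0],1],[[-0.007,-0.005,-0.005],[0,0,0],1],[[-0.0138,-0.0104,-0.005],[0,0,0],1],[[-0.0191,-0.0145,-0.005],[0,0,0],1],[[-0.0241,-0.0191,-0.005],[0,0,0],1],[[-0.0287,-0.0241,-0.005],[0,0,0],1],[[-0.0328,-0.0294,-0.005],[0,0,0],1],[[-0.0364,-0.0351,-0.005],[0,0,0],1],[[-0.0395,-0.0411,-0.005],[0,0,0],1],[[-0.0395,-0.0411,-0.005],[0,0,0],1]]'

```text
time: 12.15
ee_pos: [0.4738, 0.316, 0.0722]
eef_rot: [0.737, -0.676, -0.0, -0.0]
wrist_force: [2.4, 3.2, 0.3]
opening: 0.217
```

Run:
```python
from h import *
p=manip.snapshot("side"); crop(p,(235,100,335,200),6,"s13.png");q=manip.snapshot("top"); crop(q,(120,130,240,240),6,"t13.png"); s=st()
```

```text
t 12.25 pos [0.4742, 0.3168, 0.0721] rotvec [0.0868, -0.9962, -0.0008] zax [0.0002, 0.0008, -1.0] F [3.0, 3.8, 1.0] T [0.83, -0.39, 0.03] op 0.223 q [0.47, 0.47, 1.71, 0.0, 0.96, 1.95]
```

View pics/s13.png

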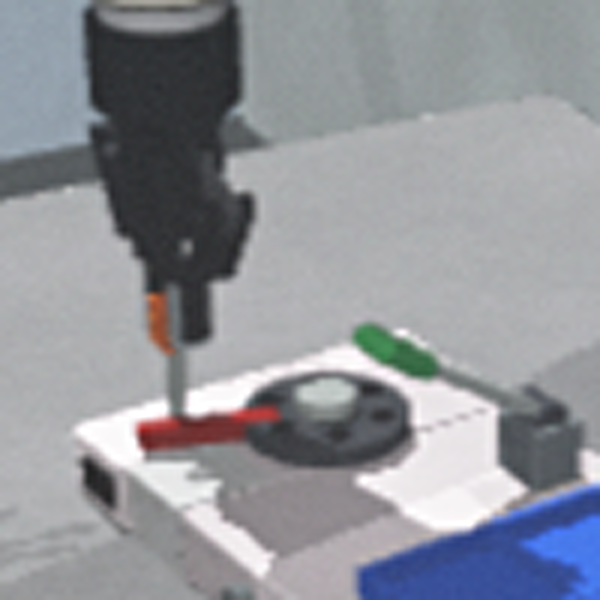

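View pics/t13.png

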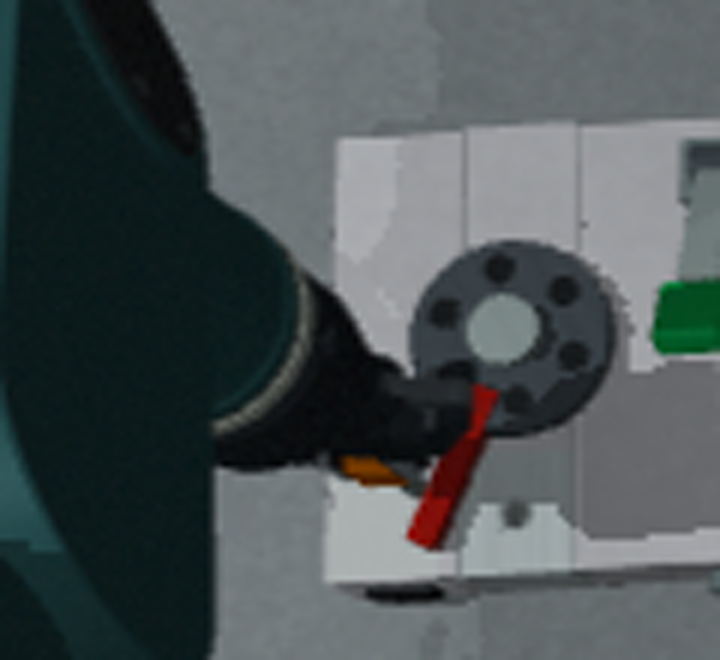

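apply_moves --plan '[[[-0.0026,-0.0063,0],[0,0,0],1],[[-0.0047,-0.0127,0],[0,0,0],1],[[-0.006,-0.0193,0],[0,0,0],1],[[-0.007,-0.026,0],[0,0,0],1],[[-0.0073,-0.0328,0],[0,0,0],1],[[-0.007,-0.038,0],[0,0,0],1],[[-0.0068,-0.0414,0],[0,0,0],1],[[-0.0068,-0.0418,0],[0,0,0],1],[[-0.0068,-0.0418,0],[0,0,0],1],[[-0.0068,-0.0418,0],[0,0,0],1]]'

```text
time: 13.08
ee_pos: [0.4675, 0.2761, 0.072]
eef_rot: [0.737, -0.676, -0.001, -0.001]
wrist_force: [1.3, 6.8, 0.8]
opening: 0.222
```

Run:
```python
from h import *
p=manip.snapshot("side"); crop(p,(235,120,315,200),8,"s14.png");q=manip.snapshot("top"); crop(q,(150,150,240,230),8,"t14.png"); s=st()
```

```text
t 13.18 pos [0.4675, 0.2762, 0.072] rotvec [0.0869, -0.9962, -0.0021] zax [0.0002, 0.0021, -1.0] F [1.3, 6.5, -0.0] T [1.39, -0.26, -0.03] op 0.223 q [0.4, 0.43, 1.78, 0.0, 0.93, 1.89]
```

View pics/s14.png

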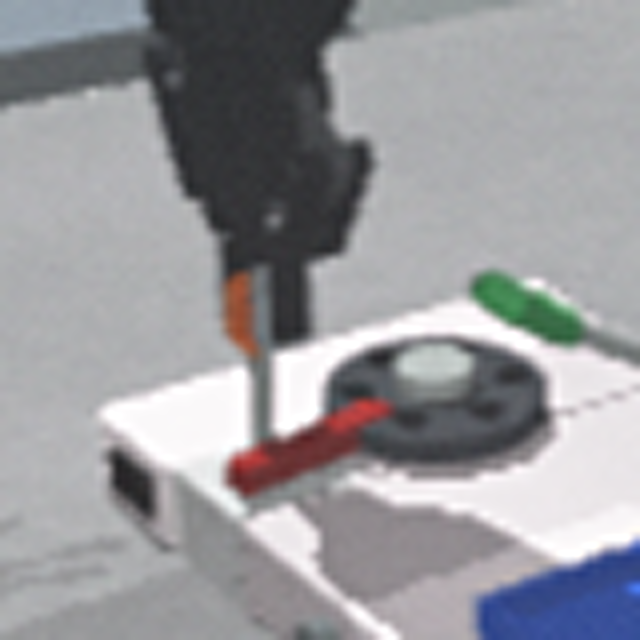

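View pics/t14.png

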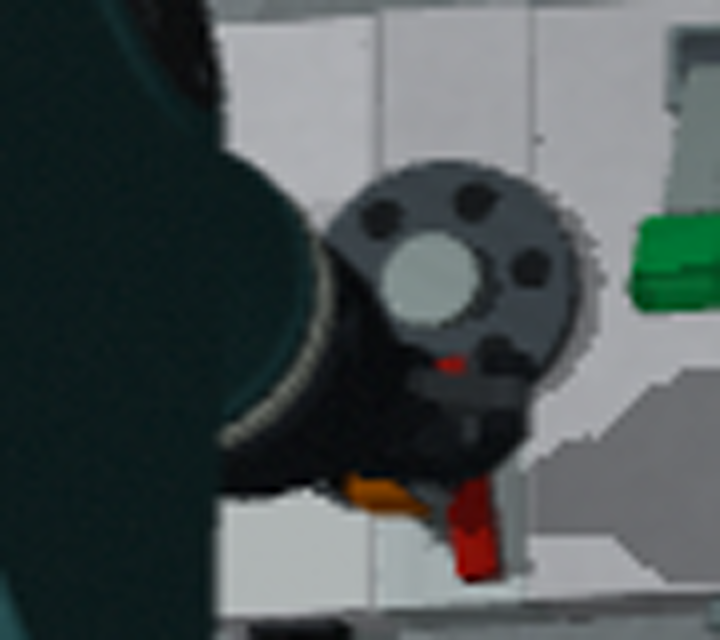

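```bash
cat >> h.py <<'E'
def armbox(q,th,r0=.05,r1=.1):
    u=np.array([np.cos(th),np.sin(th)]);v=np.array([-u[1],u[0]])
    P=[np.r_[np.array([0,.15])+r*u+w*v,z] for r in(r0,r1) for w in(-.007,.007) for z in(.044,.057)]
    return S2W(q,np.array(P))
E
python3 - <<'E'
from h import *
for name in("top","side"):
    p=manip.snapshot(name); f=p["frame"].astype(int)
    red=((f[...,2]-f[...,1]>60)&(f[...,2]-f[...,0]>60)&(f[...,1]<70 if name=="top" else f[...,1]<110))
    for q in ([.5597,.1372,.1122],[.5537,.1266,.1121]):
        best=[]
        for th in np.radians(np.arange(176,202,1.)):
            h=cv2.convexHull(np.round(proj(p,armbox(q,th,.075,.1))*16).astype(np.int32)); m=np.zeros((400,640),np.uint8); cv2.fillConvexPoly(m,h,1,shift=4)
            h2=cv2.convexHull(np.round(proj(p,armbox(q,th,.03,.1))*16).astype(np.int32)); m2=np.zeros((400,640),np.uint8); cv2.fillConvexPoly(m2,h2,1,shift=4)
            best.append((round((red&(m>0)).sum()/m.sum()-(red&(m2==0)).sum()/m.sum(),3),round(np.degrees(th))))
        print(name,sorted(best)[::-1][:5],red.sum())
E
```

```text
top [(np.float64(0.25), 188), (np.float64(0.247), 187), (np.float64(0.241), 186), (np.float64(0.233), 185), (np.float64(0.218), 189)] 81
top [(np.float64(0.088), 181), (np.float64(0.082), 179), (np.float64(0.079), 182), (np.float64(0.078), 180), (np.float64(0.074), 178)] 81
side [(np.float64(-0.493), 184), (np.float64(-0.507), 193), (np.float64(-0.507), 191), (np.float64(-0.514), 187), (np.float64(-0.522), 188)] 85
side [(np.float64(-0.521), 189), (np.float64(-0.521), 186), (np.float64(-0.528), 185), (np.float64(-0.528), 182), (np.float64(-0.535), 179)] 85
```

apply_moves --plan '[[[0,-0.0015,0],[0,0,0],1],[[0,-0.0015,-0.001],[0,0,0],1],[[0,-0.0015,-0.002],[0,0,0],1],[[0,-0.0015,-0.003],[0,0,0],1],[[0,-0.0015,-0.004],[0,0,0],1],[[0,-0.0015,-0.005],[0,0,0],1],[[0,-0.0015,-0.006],[0,0,0],1],[[0,-0.0015,-0.007],[0,0,0],1],[[0,-0.0015,-0.008],[0,0,0],1],[[0,-0.0015,-0.008],[0,0,0],1]]'

```text
time: 14.12
ee_pos: [0.4659, 0.2743, 0.0636]
eef_rot: [0.737, -0.676, -0.001, 0.0]
wrist_force: [-0.9, 6.3, 1.7]
opening: 0.219
```

Run:
```python
from h import *
st()
```

```text
t 14.12 pos [0.4659, 0.2743, 0.0636] rotvec [0.0869, -0.9962, -0.0015] zax [-0.0026, 0.0013, -1.0] F [-0.9, 6.3, 1.7] T [1.33, 0.25, -0.03] op 0.219 q [0.4, 0.44, 1.79, 0.0, 0.91, 1.88]
```

apply_moves --plan '[[[0,0,-0.001],[0,0,0],1],[[0,0,-0.002],[0,0,0],1],[[0,0,-0.003],[0,0,0],1],[[0,0,-0.004],[0,0,0],1],[[0,0,-0.005],[0,0,0],1],[[0,0,-0.006],[0,0,0],1],[[0,0,-0.007],[0,0,0],1],[[0,0,-0.008],[0,0,0],1],[[0,0,-0.009],[0,0,0],1],[[0,0,-0.01],[0,0,0],1]]'

```text
time: 14.95
ee_pos: [0.4669, 0.2748, 0.0541]
eef_rot: [0.737, -0.676, -0.001, -0.001]
wrist_force: [0.1, 7.3, 3.9]
opening: 0.221
```

Run:
```python
from h import *
st();p=manip.snapshot("side"); crop(p,(235,120,315,200),8,"s15.png");
```

```text
t 14.95 pos [0.4669, 0.2748, 0.0541] rotvec [0.0869, -0.9962, -0.0021] zax [-0.0007, 0.0021, -1.0] F [0.1, 7.3, 3.9] T [1.43, 0.09, -0.05] op 0.221 q [0.4, 0.46, 1.79, 0.0, 0.89, 1.88]
```

View pics/s15.png

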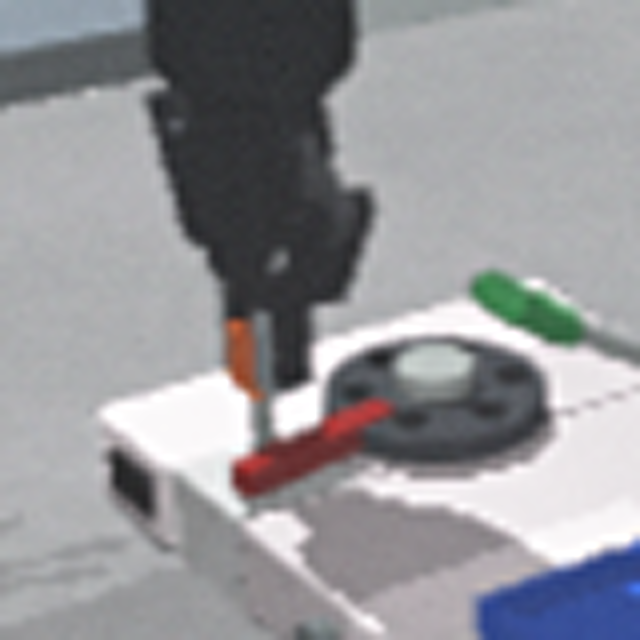

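apply_moves --plan '[[[0,0,-0.002],[0,0,0],1],[[0,0,-0.004],[0,0,0],1],[[0,0,-0.006],[0,0,0],1],[[0,0,-0.008],[0,0,0],1],[[0,0,-0.01],[0,0,0],1],[[0,0,-0.012],[0,0,0],1],[[0,0,-0.0135],[0,0,0],1],[[0,0,-0.014],[0,0,0],1],[[0,0,-0.0145],[0,0,0],1],[[0,0,-0.0145],[0,0,0],1]]'

```text
time: 15.83
ee_pos: [0.4672, 0.275, 0.0397]
eef_rot: [0.737, -0.676, -0.001, -0.001]
wrist_force: [-1.0, 8.9, 3.0]
opening: 0.223
```

Run:
```python
from h import *
st();p=manip.snapshot("side"); crop(p,(235,120,315,200),8,"s16.png");
```

```text
t 15.83 pos [0.4672, 0.275, 0.0397] rotvec [0.0868, -0.9962, -0.0024] zax [-0.0002, 0.0024, -1.0] F [-1.0, 8.9, 3.0] T [1.6, 0.02, 0.0] op 0.223 q [0.4, 0.48, 1.8, 0.0, 0.86, 1.88]
```

View pics/s16.png

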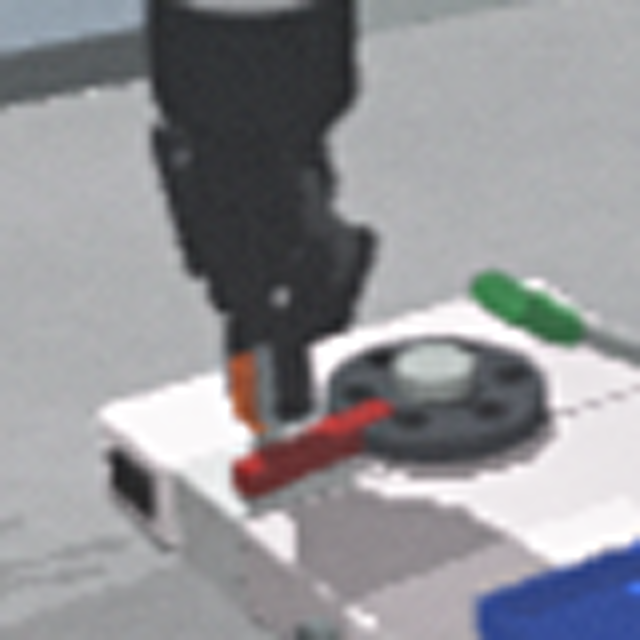

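apply_moves --plan '[[[0,0,-0.001],[0,0,0],1],[[0,0,-0.0015],[0,0,0],1],[[0,0,-0.002],[0,0,0],1],[[0,0,-0.0025],[0,0,0],1],[[0,0,-0.003],[0,0,0],1],[[0,0,-0.003],[0,0,0],1],[[0,0,-0.003],[0,0,0],1],[[0,0,-0.003],[0,0,0],1],[[0,0,-0.003],[0,0,0],1],[[0,0,-0.003],[0,0,0],1]]'

```text
time: 16.72
ee_pos: [0.4682, 0.2755, 0.0389]
eef_rot: [0.737, -0.676, -0.0, -0.002]
wrist_force: [-4.4, 6.5, 23.1]
opening: 0.22
```

Run:
```python
from h import *
st()
```

```text
t 16.72 pos [0.4682, 0.2755, 0.0389] rotvec [0.0869, -0.9962, -0.0031] zax [0.0021, 0.0033, -1.0] F [-4.4, 6.5, 23.1] T [1.07, 0.64, -0.04] op 0.22 q [0.4, 0.48, 1.8, 0.0, 0.85, 1.88]
```

apply_moves --plan '[[[0,0,0.002],[0,0,0],1],[[0,0,0.003],[0,0,0],1],[[0,0,0.003],[0,0,0],0.5],[[0,0,0.003],[0,0,0],0.5],[[0,0,0.003],[0,0,0],0.5],[[0,0,0.003],[0,0,0],0.5],[[0,0,0.003],[0,0,0],0.5],[[0,0,0.003],[0,0,0],0.5],[[0,0,0.003],[0,0,0],0.5],[[0,0,0.003],[0,0,0],0.5]]'

```text
time: 17.55
ee_pos: [0.4673, 0.2733, 0.0392]
eef_rot: [0.737, -0.675, -0.0, 0.0]
wrist_force: [-0.5, -0.1, -1.0]
opening: 0.501
```

apply_moves --plan '[[[0,0,0.005],[0,0,0],0.5],[[0,0,0.015],[0,0,0],0.5],[[0,0,0.03],[0,0,0],0.5],[[0,0,0.05],[0,0,0],0.5],[[0,0,0.08],[0,0,0],0.5],[[0,0,0.11],[0,0,0],0.5],[[0,0,0.14],[0,0,0],0.5],[[0,0,0.17],[0,0,0],0.5],[[0,0,0.18],[0,0,0],0.5],[[0,0,0.18],[0,0,0],0.5]]'

```text
time: 18.38
ee_pos: [0.4695, 0.2743, 0.2233]
eef_rot: [0.737, -0.675, 0.002, -0.003]
wrist_force: [1.0, 0.3, -0.4]
opening: 0.504
```

Run:
```python
from h import *
st();p=manip.snapshot("side"); crop(p,(235,120,315,200),8,"s17.png");q=manip.snapshot("top"); cv2.imwrite("pics/t17.png",q["frame"])
```

```text
t 18.38 pos [0.4695, 0.2743, 0.2233] rotvec [0.0876, -0.9962, -0.0023] zax [0.0069, 0.0029, -1.0] F [1.0, 0.3, -0.4] T [0.04, -0.02, 0.01] op 0.504 q [0.4, 0.26, 1.61, 0.0, 1.27, 1.88]
```

View pics/s17.png

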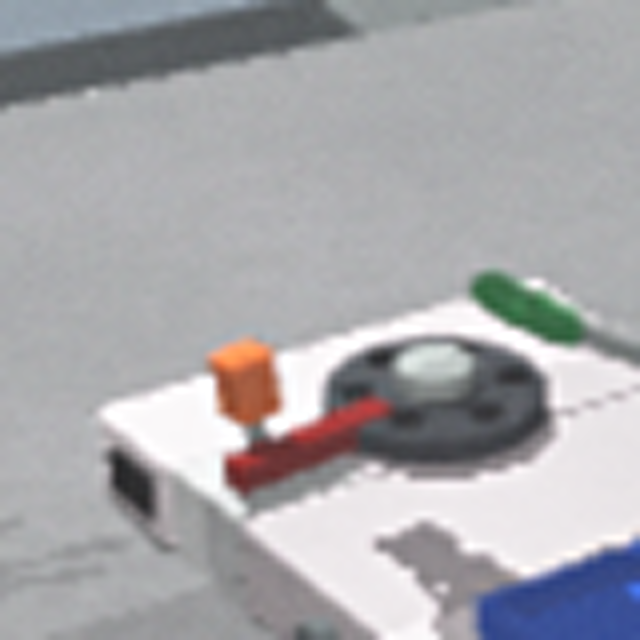

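View pics/t17.png

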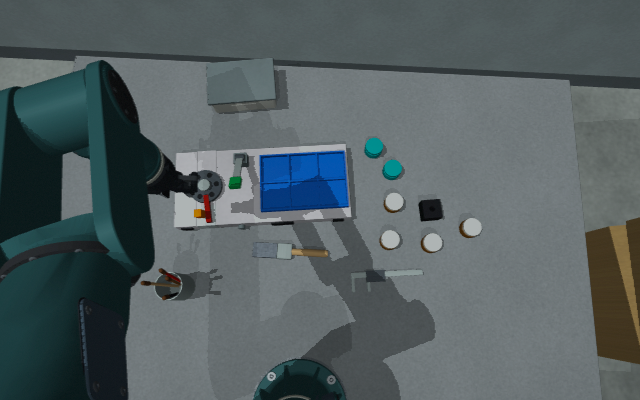

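```bash
cat >> h.py <<'E'
def jars():
    q=manip.snapshot("top"); f=q["frame"].astype(int)
    m=((f.min(2)>140)&(f.max(2)-f.min(2)<25)).astype(np.uint8); m[:, :350]=0; m[:150]=0; m[270:]=0; m[:,500:]=0
    n,l,s,c=cv2.connectedComponentsWithStats(m); out=[]
    for i in range(1,n):
        if s[i][4]>120 and s[i][4]<500:
            w=unproj(q,c[i],.038)[0]+[.0013,-.0043,0]; out.append((np.round(c[i],1).tolist(),int(s[i][4]),s[i][2:4].tolist(),np.round(w[:2],4).tolist()))
    return q,out
E
python3 - <<'E'
from h import *
q,o=jars()
for j in o: print(j)
for n in ["jar0"]:
    for d in manip.search_frame(n,q): print(n,np.round(np.array(d["extent"])*[640,400,640,400],1).tolist(),round(d["score"],2))
crop(q,(350,130,500,260),5,"t18.png")
st()
E
```

```text
([394.1, 200.9], 239, [17, 17], [0.5344, -0.2247])
([472.2, 226.4], 252, [18, 18], [0.4763, -0.4319])
([390.1, 238.7], 254, [18, 18], [0.4312, -0.2156])
([432.6, 241.8], 254, [18, 18], [0.4294, -0.3268])
jar0 [394.4, 201.6, 22.3, 17.4] 0.87
jar0 [375.7, 149.8, 18.5, 18.5] 0.83
jar0 [390.2, 168.4, 18.4, 21.3] 0.8
jar0 [473.3, 227.4, 21.9, 19.7] 0.75
jar0 [432.6, 242.8, 22.1, 21.7] 0.62
jar0 [389.8, 238.7, 20.9, 18.0] 0.6
t 18.58 pos [0.466, 0.2728, 0.2176] rotvec [0.0875, -0.9962, 0.0009] zax [-0.0029, -0.0012, -1.0] F [0.7, -0.5, -0.3] T [-0.04, 0.01, 0.07] op 0.504 q [0.4, 0.26, 1.62, 0.0, 1.26, 1.88]
```

View pics/t18.png

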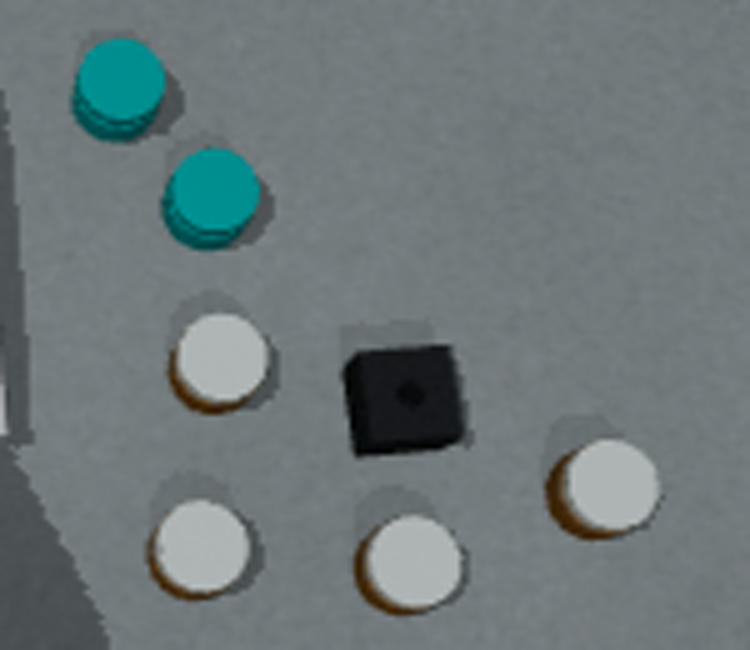

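apply_moves --plan '[[[0,-0.02,0],[0,0,5],0.2],[[0.005,-0.05,0],[0,0,11],0.2],[[0.01,-0.08,0],[0,0,17],0.2],[[0.015,-0.12,0],[0,0,23],0.2],[[0.02,-0.16,0],[0,0,29],0.2],[[0.025,-0.2,0],[0,0,35],0.2],[[0.03,-0.24,0],[0,0,41],0.2],[[0.035,-0.28,0],[0,0,46.4],0.2],[[0.04,-0.32,0],[0,0,46.4],0.2],[[0.045,-0.36,0],[0,0,46.4],0.2]]'

```text
time: 19.42
ee_pos: [0.5109, -0.0883, 0.2174]
eef_rot: [0.944, -0.33, -0.002, 0.0]
wrist_force: [0.5, 0.8, 1.1]
opening: 0.797
```

apply_moves --plan '[[[0.007,-0.04,0],[0,0,0],0.2],[[0.014,-0.08,0],[0,0,0],0.2],[[0.02,-0.115,0],[0,0,0],0.2],[[0.023,-0.135,-0.02],[0,0,0],0.2],[[0.0235,-0.138,-0.05],[0,0,0],0.2],[[0.0235,-0.138,-0.08],[0,0,0],0.2],[[0.0235,-0.138,-0.11],[0,0,0],0.2],[[0.0235,-0.138,-0.13],[0,0,0],0.2],[[0.0235,-0.138,-0.14],[0,0,0],0.2],[[0.0235,-0.138,-0.14],[0,0,0],0.2]]'

```text
time: 20.25
ee_pos: [0.5329, -0.223, 0.0755]
eef_rot: [0.944, -0.33, -0.004, -0.001]
wrist_force: [0.7, -0.0, 0.3]
opening: 0.798
```

Run:
```python
from h import *
st();p=manip.snapshot("side"); crop(p,(320,140,460,320),4,"s19.png")
```

```text
t 20.25 pos [0.5329, -0.223, 0.0755] rotvec [0.7816, -0.6237, -0.0077] zax [-0.0068, 0.0039, -1.0] F [0.7, -0.0, 0.3] T [0.03, 0.07, -0.01] op 0.798 q [-0.52, 0.47, 1.69, 0.0, 0.99, 0.16]
```

View pics/s19.png

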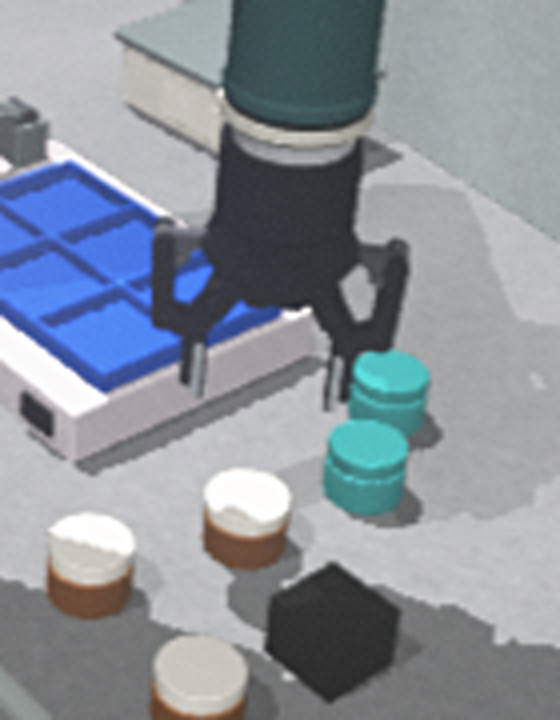

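apply_moves --plan '[[[0.001,-0.0015,-0.02],[0,0,0],0.2],[[0.001,-0.0015,-0.04],[0,0,0],0.2],[[0.001,-0.0015,-0.058],[0,0,0],0.2],[[0.001,-0.0015,-0.07],[0,0,0],0.2],[[0.001,-0.0015,-0.078],[0,0,0],0.2],[[0.001,-0.0015,-0.083],[0,0,0],0.2],[[0.001,-0.0015,-0.086],[0,0,0],0.2],[[0.001,-0.0015,-0.088],[0,0,0],0.2],[[0.001,-0.0015,-0.088],[0,0,0],0.2],[[0.001,-0.0015,-0.088],[0,0,0],0.2]]'

```text
time: 21.13
ee_pos: [0.5373, -0.2263, -0.0081]
eef_rot: [0.944, -0.33, 0.0, 0.0]
wrist_force: [0.2, 0.3, 0.5]
opening: 0.8
```

Run:
```python
from h import *
st();p=manip.snapshot("side"); crop(p,(320,140,460,320),4,"s20.png")
```

```text
t 21.13 pos [0.5373, -0.2263, -0.0081] rotvec [0.7818, -0.6236, 0.0009] zax [0.0008, -0.0004, -1.0] F [0.2, 0.3, 0.5] T [-0.0, -0.02, -0.05] op 0.8 q [-0.52, 0.59, 1.74, 0.0, 0.81, 0.16]
```

View pics/s20.png

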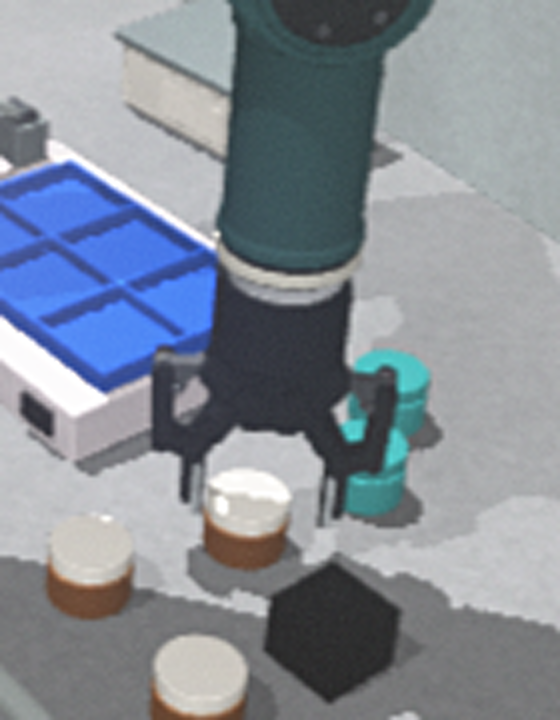

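apply_moves --plan '[[[-0.001,0,-0.002],[0,0,0],0.2],[[-0.001,0,-0.004],[0,0,0],0.2],[[-0.001,0,-0.004],[0,0,0],1],[[-0.001,0,-0.004],[0,0,0],1],[[-0.001,0,-0.004],[0,0,0],1],[[-0.001,0,-0.004],[0,0,0],1],[[-0.001,0,-0.004],[0,0,0],1],[[-0.001,0,0],[0,0,0],1],[[-0.001,0,0.01],[0,0,0],1],[[-0.001,0,0.02],[0,0,0],1]]'

```text
time: 22.02
ee_pos: [0.5356, -0.2259, 0.0116]
eef_rot: [0.944, -0.33, -0.0, -0.0]
wrist_force: [-0.2, 0.1, -0.8]
opening: 0.554
```

Run:
```python
from h import *
st();p=manip.snapshot("side"); crop(p,(320,140,460,320),4,"s21.png")
```

```text
t 22.02 pos [0.5356, -0.2259, 0.0116] rotvec [0.7818, -0.6236, -0.001] zax [-0.0008, 0.0005, -1.0] F [-0.2, 0.1, -0.8] T [-0.06, 0.0, 0.0] op 0.554 q [-0.52, 0.56, 1.73, 0.0, 0.85, 0.16]
```

View pics/s21.png

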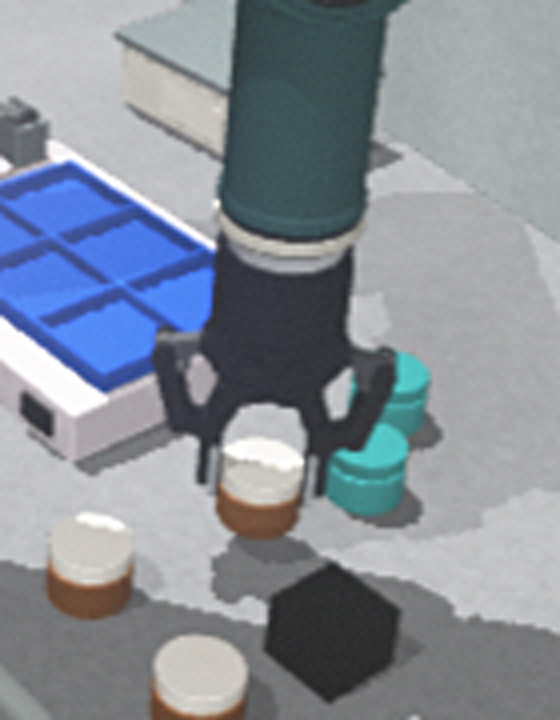

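apply_moves --plan '[[[0,0,0.03],[0,0,0],1],[[0,0.01,0.06],[0,0,0],1],[[0.01,0.03,0.08],[0,0,0],1],[[0.025,0.055,0.085],[0,0,0],1],[[0.04,0.085,0.085],[0,0,0],1],[[0.055,0.115,0.085],[0,0,0],1],[[0.07,0.147,0.085],[0,0,0],1],[[0.08,0.167,0.085],[0,0,0],1],[[0.084,0.176,0.085],[0,0,0],1],[[0.084,0.176,0.085],[0,0,0],1]]'

```text
time: 22.9
ee_pos: [0.6209, -0.0481, 0.0968]
eef_rot: [0.944, -0.329, 0.001, -0.0]
wrist_force: [0.0, -0.8, -0.1]
opening: 0.551
```

Run:
```python
from h import *
st();p=manip.snapshot("side"); crop(p,(250,100,410,270),4,"s22.png");p=manip.snapshot("top"); crop(p,(240,130,400,240),4,"t22.png")
```

```text
t 22.9 pos [0.6209, -0.0481, 0.0968] rotvec [0.7835, -0.6214, 0.0009] zax [0.0013, 0.0002, -1.0] F [0.0, -0.8, -0.1] T [-0.01, 0.01, -0.03] op 0.551 q [-0.19, 0.5, 1.57, 0.0, 1.07, 0.48]
```

View pics/s22.png

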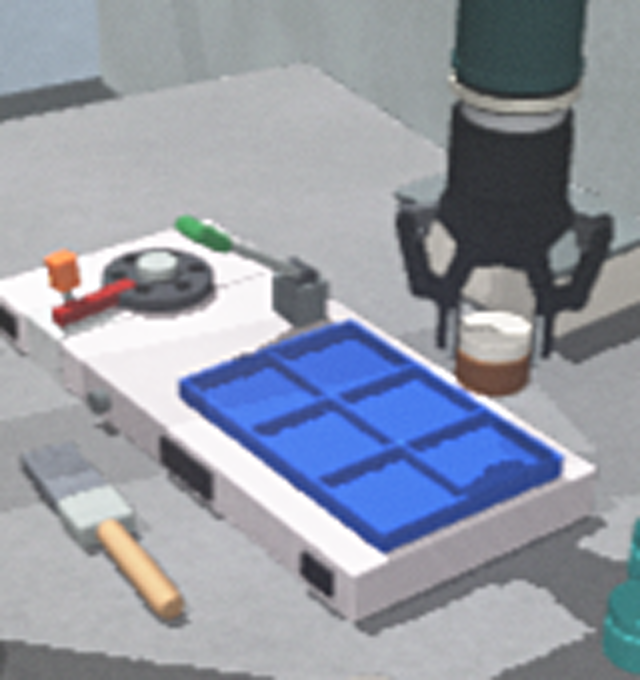

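Run:
```python
from h import *
p=manip.snapshot("side"); s=manip.get_state(); x,y,z=s["ee_pos"]; print(np.round([x,y,z],4))
g=lambda X:np.round((proj(p,[X])[0]-[250,100]+.5)*4)
print("bottom now exp",g((x,y,.1092)),"floor",g((x,y,.044)))
for q in ([.5597,.1372,.1122],[.5537,.1266,.1121],[.561,.1329,.1122]): print(g(S2W(q,[[.038,-.188,.044]])[0]),[g(S2W(q,[[a,b,.056]])[0]).tolist() for a,b in ((.078,-.228),(-.078,-.228),(.078,.004))])
```

```text
[ 0.6192 -0.0512  0.0963]
bottom now exp [491. 379.] floor [484. 462.]
[478. 458.] [[565.0, 451.0], [382.0, 529.0], [351.0, 313.0]]
[480. 468.] [[567.0, 461.0], [383.0, 541.0], [351.0, 321.0]]
[484. 461.] [[570.0, 454.0], [387.0, 532.0], [355.0, 315.0]]
```

View pics/t22.png

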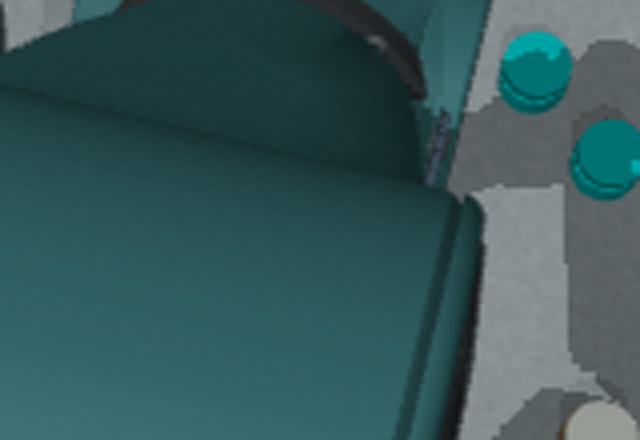

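apply_moves --plan '[[[-0.002,0.001,-0.015],[0,0,0],1],[[-0.002,0.001,-0.03],[0,0,0],1],[[-0.002,0.001,-0.042],[0,0,0],1],[[-0.002,0.001,-0.051],[0,0,0],1],[[-0.002,0.001,-0.057],[0,0,0],1],[[-0.002,0.001,-0.06],[0,0,0],1],[[-0.002,0.001,-0.062],[0,0,0],1],[[-0.002,0.001,-0.0635],[0,0,0],1],[[-0.002,0.001,-0.0635],[0,0,0],1],[[-0.002,0.001,-0.0635],[0,0,0],1]]'

```text
time: 23.88
ee_pos: [0.6182, -0.0491, 0.0332]
eef_rot: [0.944, -0.33, 0.0, -0.0]
wrist_force: [0.3, 0.3, -0.8]
opening: 0.552
```

Run:
```python
from h import *
st();p=manip.snapshot("side"); crop(p,(250,100,410,270),4,"s23.png")
```

```text
t 23.88 pos [0.6182, -0.0491, 0.0332] rotvec [0.7819, -0.6234, 0.0006] zax [0.0007, -0.0001, -1.0] F [0.3, 0.3, -0.8] T [0.01, 0.04, -0.02] op 0.552 q [-0.19, 0.57, 1.63, 0.0, 0.94, 0.48]
```

View pics/s23.png

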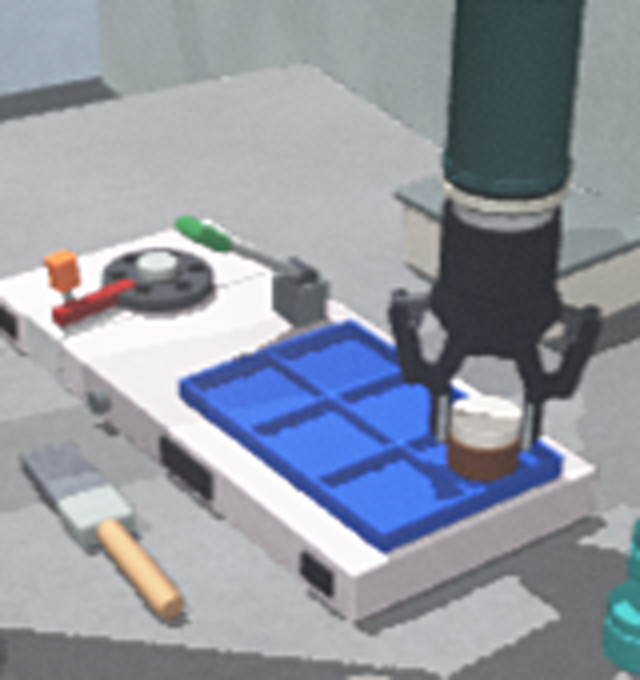

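apply_moves --plan '[[[0,0,-0.0015],[0,0,0],1],[[0,0,-0.0015],[0,0,0],1],[[0,0,-0.0015],[0,0,0],0.25],[[0,0,-0.0015],[0,0,0],0.25],[[0,0,-0.0015],[0,0,0],0.25],[[0,0,0],[0,0,0],0.25],[[0,0,0.02],[0,0,0],0.25],[[0,0,0.05],[0,0,0],0.25],[[0,0,0.08],[0,0,0],0.25],[[0,0,0.1],[0,0,0],0.25]]'

```text
time: 24.77
ee_pos: [0.6188, -0.0493, 0.1355]
eef_rot: [0.944, -0.33, 0.001, -0.0]
wrist_force: [1.2, 0.7, 0.3]
opening: 0.753
```

Run:
```python
from h import *
st();p=manip.snapshot("side"); crop(p,(320,140,480,320),4,"s24.png")
q,o=jars()
for j in o: print(j)
```

```text
t 24.77 pos [0.6188, -0.0493, 0.1355] rotvec [0.7818, -0.6236, 0.0021] zax [0.0024, -0.0004, -1.0] F [1.2, 0.7, 0.3] T [-0.04, -0.03, -0.01] op 0.753 q [-0.19, 0.45, 1.54, 0.0, 1.14, 0.48]
([472.4, 226.4], 260, [18, 18], [0.4764, -0.4322])
([390.0, 238.5], 248, [17, 18], [0.4318, -0.2153])
([432.8, 242.0], 237, [17, 17], [0.4289, -0.3275])
```

View pics/s24.png

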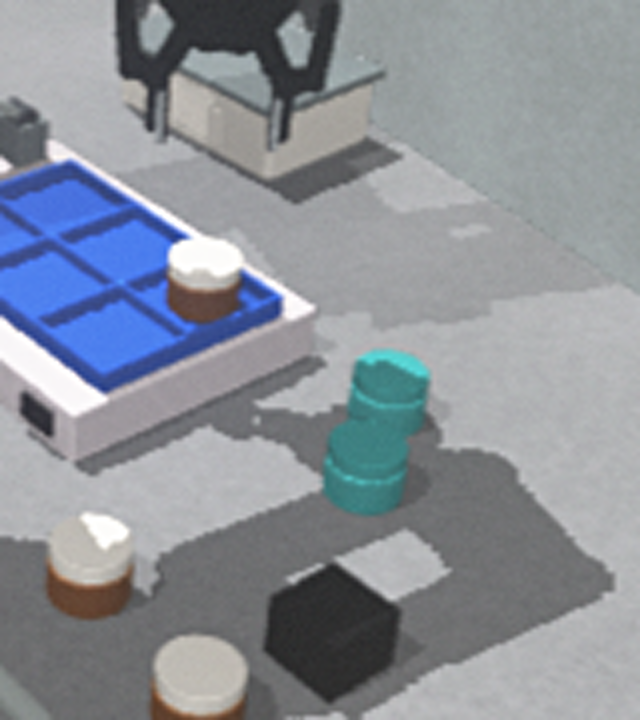

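apply_moves --plan '[[[-0.02,-0.015,0.01],[0,0,0],0.2],[[-0.045,-0.04,0.01],[0,0,0],0.2],[[-0.075,-0.065,0.01],[0,0,0],0.2],[[-0.105,-0.093,0.01],[0,0,0],0.2],[[-0.135,-0.12,0.01],[0,0,0],0.2],[[-0.16,-0.142,0.01],[0,0,0],0.2],[[-0.18,-0.16,0],[0,0,0],0.2],[[-0.187,-0.166,-0.02],[0,0,0],0.2],[[-0.187,-0.166,-0.05],[0,0,0],0.2],[[-0.187,-0.166,-0.06],[0,0,0],0.2]]'

```text
time: 25.7
ee_pos: [0.4279, -0.2144, 0.0697]
eef_rot: [0.944, -0.331, -0.002, -0.001]
wrist_force: [-0.0, 0.0, 0.8]
opening: 0.801
```

Run:
```python
from h import *
st();p=manip.snapshot("side"); crop(p,(280,140,440,320),4,"s25.png")
```

```text
t 25.7 pos [0.4279, -0.2144, 0.0697] rotvec [0.7805, -0.6252, -0.0046] zax [-0.0039, 0.0026, -1.0] F [-0.0, 0.0, 0.8] T [0.05, 0.03, 0.0] op 0.801 q [-0.61, 0.37, 1.91, -0.0, 0.87, 0.07]
```

View pics/s25.png

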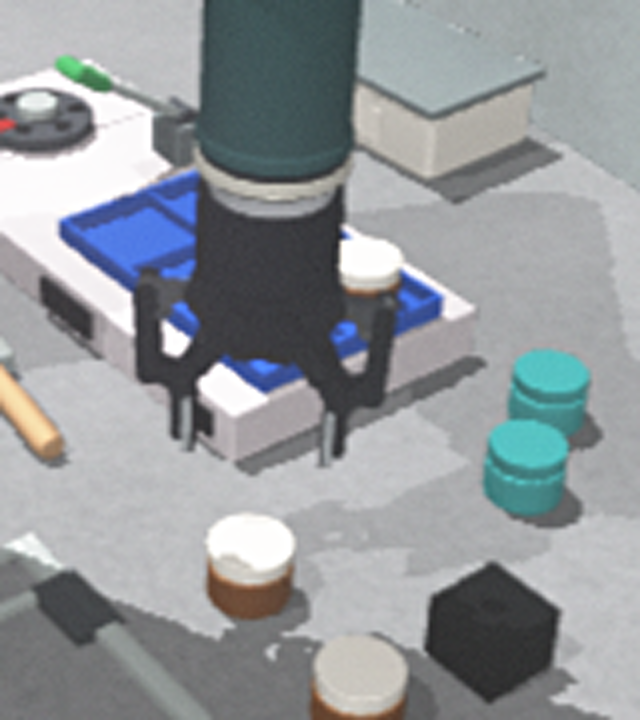

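apply_moves --plan '[[[0,0,-0.03],[0,0,0],0.2],[[0,0,-0.055],[0,0,0],0.2],[[0,0,-0.07],[0,0,0],0.2],[[0,0,-0.079],[0,0,0],0.2],[[0,0,-0.083],[0,0,0],0.2],[[0,0,-0.0855],[0,0,0],0.2],[[0,0,-0.0855],[0,0,0],0.2],[[0,0,-0.0855],[0,0,0],1],[[0,0,-0.0855],[0,0,0],1],[[0,0,-0.0855],[0,0,0],1]]'

```text
time: 26.58
ee_pos: [0.4314, -0.2154, -0.0114]
eef_rot: [0.944, -0.33, 0.001, 0.0]
wrist_force: [-1.4, 0.4, 7.4]
opening: 0.552
```

apply_moves --plan '[[[0,0,0],[0,0,0],1],[[0,0,0],[0,0,0],1],[[0,0,0],[0,0,0],1],[[0,0,0.01],[0,0,0],1],[[0,0,0.03],[0,0,0],1],[[0,0,0.06],[0,0,0],1],[[0,0,0.09],[0,0,0],1],[[0,0,0.11],[0,0,0],1],[[0,0,0.11],[0,0,0],1],[[0,0,0.11],[0,0,0],1]]'

```text
time: 27.42
ee_pos: [0.432, -0.2158, 0.0992]
eef_rot: [0.944, -0.33, 0.002, 0.001]
wrist_force: [0.7, -0.4, -0.7]
opening: 0.552
```

Run:
```python
from h import *
st();p=manip.snapshot("side"); crop(p,(280,140,440,320),4,"s26.png")
```

```text
t 27.42 pos [0.432, -0.2158, 0.0992] rotvec [0.7818, -0.6235, 0.0043] zax [0.0035, -0.0024, -1.0] F [0.7, -0.4, -0.7] T [-0.01, 0.03, 0.01] op 0.552 q [-0.61, 0.32, 1.88, 0.0, 0.93, 0.07]
```

View pics/s26.png

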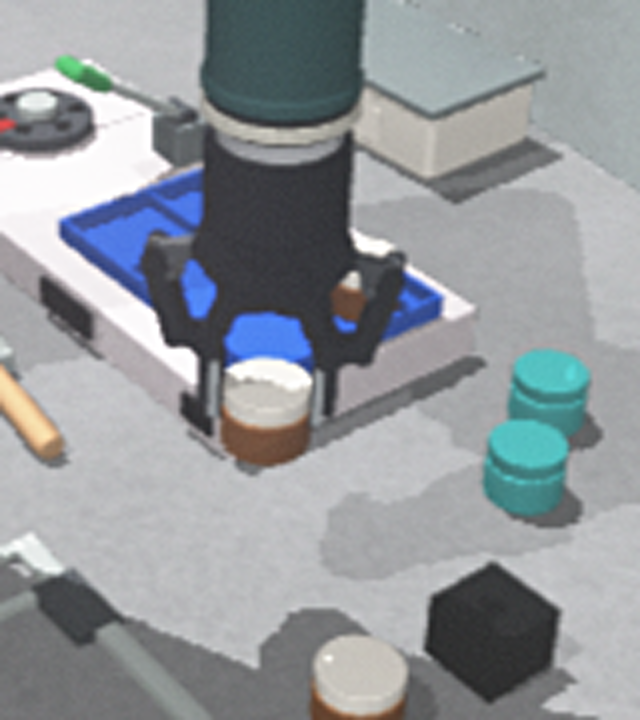

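apply_moves --plan '[[[0.015,0.022,0],[0,0,0],1],[[0.038,0.052,0],[0,0,0],1],[[0.06,0.083,0],[0,0,0],1],[[0.083,0.113,0],[0,0,0],1],[[0.105,0.144,0],[0,0,0],1],[[0.128,0.174,0],[0,0,0],1],[[0.15,0.205,0],[0,0,0],1],[[0.168,0.23,0],[0,0,0],1],[[0.1775,0.242,0],[0,0,0],1],[[0.1775,0.242,0],[0,0,0],1]]'

```text
time: 28.3
ee_pos: [0.6094, 0.0296, 0.0957]
eef_rot: [0.944, -0.329, -0.001, -0.0]
wrist_force: [-0.1, -0.7, -1.2]
opening: 0.553
```

apply_moves --plan '[[[0,0,-0.015],[0,0,0],1],[[0,0,-0.03],[0,0,0],1],[[0,0,-0.044],[0,0,0],1],[[0,0,-0.053],[0,0,0],1],[[0,0,-0.059],[0,0,0],1],[[0,0,-0.062],[0,0,0],1],[[0,0,-0.064],[0,0,0],1],[[0,0,-0.0655],[0,0,0],1],[[0,0,-0.0655],[0,0,0],1],[[0,0,-0.0655],[0,0,0],1]]'

```text
time: 29.13
ee_pos: [0.6088, 0.0266, 0.0327]
eef_rot: [0.944, -0.33, 0.001, -0.0]
wrist_force: [-1.7, -1.2, 3.0]
opening: 0.551
```

Run:
```python
from h import *
st();p=manip.snapshot("side"); crop(p,(250,100,410,270),4,"s27.png")
```

```text
t 29.13 pos [0.6088, 0.0266, 0.0327] rotvec [0.7818, -0.6236, 0.001] zax [0.0011, -0.0002, -1.0] F [-1.7, -1.2, 3.0] T [-0.11, 0.2, -0.03] op 0.551 q [-0.07, 0.56, 1.65, -0.0, 0.92, 0.6]
```

View pics/s27.png

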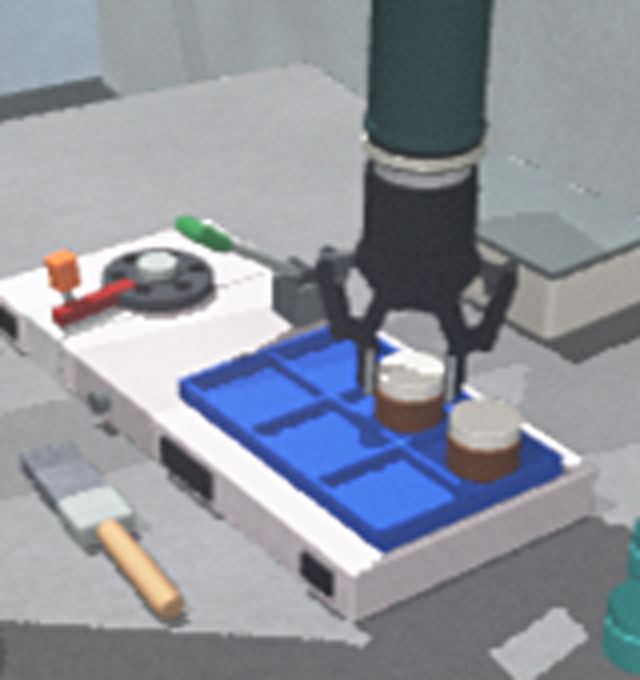

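apply_moves --plan '[[[0,0,0],[0,0,0],1],[[0,0,0],[0,0,0],0.25],[[0,0,0],[0,0,0],0.25],[[0,0,0],[0,0,0],0.25],[[0,0,0.001],[0,0,0],0.25],[[0,0,0.01],[0,0,0],0.25],[[0,0,0.03],[0,0,0],0.25],[[0,0,0.06],[0,0,0],0.25],[[0,0,0.09],[0,0,0],0.25],[[0,-0.01,0.1],[0,0,0],0.25]]'

```text
time: 30.02
ee_pos: [0.611, 0.018, 0.1367]
eef_rot: [0.944, -0.33, 0.003, -0.001]
wrist_force: [0.3, 0.9, 1.2]
opening: 0.746
```

Run:
```python
from h import *
st();p=manip.snapshot("side"); crop(p,(250,140,450,340),3,"s28.png")
q,o=jars()
for j in o: print(j)
cv2.imwrite("pics/t28.png",q["frame"])
```

```text
t 30.02 pos [0.611, 0.018, 0.1367] rotvec [0.7825, -0.6226, 0.0049] zax [0.0066, 0.0004, -1.0] F [0.3, 0.9, 1.2] T [-0.04, -0.02, -0.02] op 0.746 q [-0.08, 0.44, 1.57, 0.0, 1.13, 0.59]
([472.4, 226.4], 260, [18, 18], [0.4764, -0.4322])
([433.0, 241.6], 249, [17, 18], [0.4299, -0.3278])
```

View pics/s28.png

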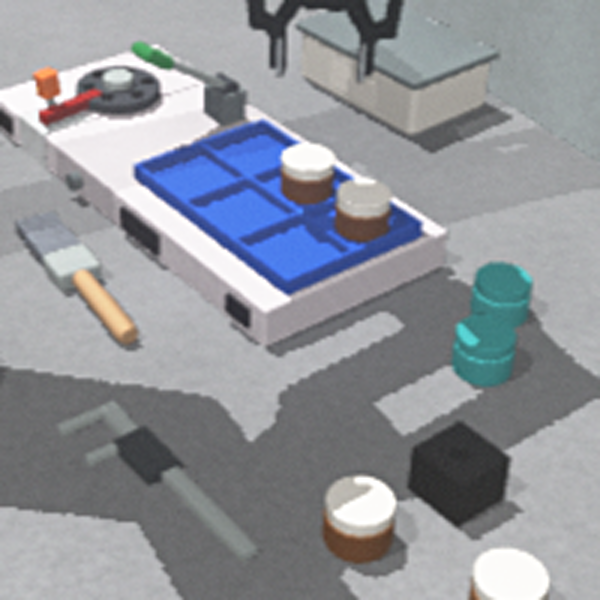

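apply_moves --plan '[[[-0.015,-0.03,0.005],[0,0,0],0.2],[[-0.033,-0.065,0.005],[0,0,0],0.2],[[-0.052,-0.1,0.005],[0,0,0],0.2],[[-0.07,-0.135,0.005],[0,0,0],0.2],[[-0.089,-0.17,0.005],[0,0,0],0.2],[[-0.107,-0.205,0.005],[0,0,0],0.2],[[-0.126,-0.241,0.005],[0,0,0],0.2],[[-0.145,-0.277,0.005],[0,0,0],0.2],[[-0.165,-0.315,0],[0,0,0],0.2],[[-0.18,-0.344,-0.02],[0,0,0],0.2]]'

```text
time: 30.95
ee_pos: [0.4278, -0.3304, 0.1126]
eef_rot: [0.944, -0.331, 0.002, 0.001]
wrist_force: [0.7, 0.3, 0.7]
opening: 0.797
```

apply_moves --plan '[[[0,0,-0.01],[0,0,0],0.2],[[0,0,-0.02],[0,0,0],0.2],[[0,0,-0.03],[0,0,0],0.2],[[0,0,-0.03],[0,0,0],0.2],[[0,0,-0.03],[0,0,0],0.2],[[0,0,-0.03],[0,0,0],0.2],[[0,0,-0.03],[0,0,0],0.2],[[0,0,-0.03],[0,0,0],0.2],[[0,0,-0.03],[0,0,0],0.2],[[0,0,-0.03],[0,0,0],0.2]]'

```text
time: 31.78
ee_pos: [0.4287, -0.3271, 0.0822]
eef_rot: [0.944, -0.33, 0.0, 0.0]
wrist_force: [-0.8, 1.0, 0.4]
opening: 0.8
```

Run:
```python
from h import *
st();p=manip.snapshot("side"); crop(p,(300,160,460,350),4,"s29.png")
```

```text
t 31.78 pos [0.4287, -0.3271, 0.0822] rotvec [0.782, -0.6233, 0.0008] zax [0.0006, -0.0005, -1.0] F [-0.8, 1.0, 0.4] T [-0.02, 0.02, 0.02] op 0.8 q [-0.78, 0.42, 1.77, 0.0, 0.95, -0.11]
```

View pics/s29.png

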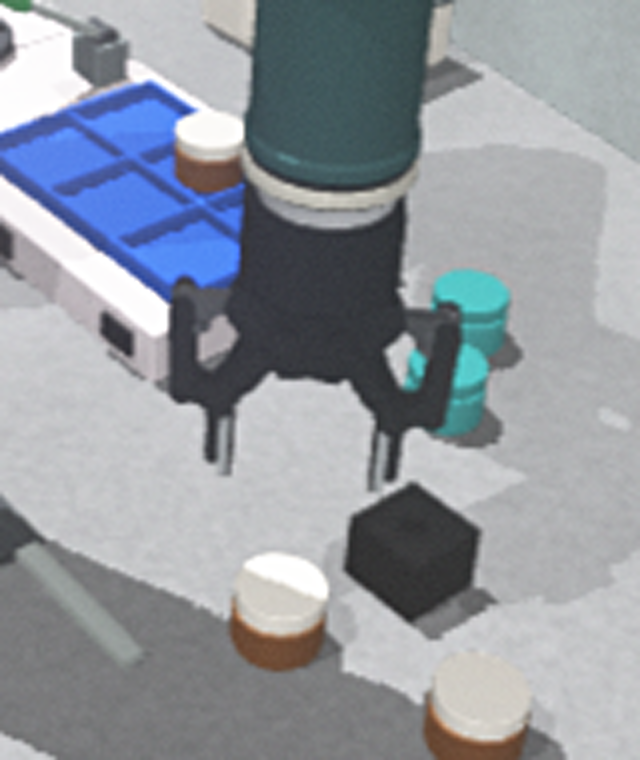

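Run:
```python
from h import *
p=manip.snapshot("side"); x,y=.4293,-.3275
g=lambda X:np.round((proj(p,[X])[0]-[300,160]+.5)*4)
print(g((x,y,.116)),g((x,y,.038)),g((x-.0013,y+.0043,.038)))
q,o=jars(); print(o)
```

```text
[299. 470.] [288. 585.] [281. 580.]
[]
```

apply_moves --plan '[[[-0.001,0.001,-0.03],[0,0,0],0.2],[[-0.001,0.001,-0.06],[0,0,0],0.2],[[-0.001,0.001,-0.078],[0,0,0],0.2],[[-0.001,0.001,-0.087],[0,0,0],0.2],[[-0.001,0.001,-0.092],[0,0,0],0.2],[[-0.001,0.001,-0.0942],[0,0,0],0.2],[[-0.001,0.001,-0.0942],[0,0,0],0.2],[[-0.001,0.001,-0.0942],[0,0,0],1],[[-0.001,0.001,-0.0942],[0,0,0],1],[[-0.001,0.001,-0.0942],[0,0,0],1]]'

```text
time: 32.77
ee_pos: [0.428, -0.3268, -0.0109]
eef_rot: [0.944, -0.33, 0.001, 0.0]
wrist_force: [-1.1, 1.3, 5.9]
opening: 0.559
```

apply_moves --plan '[[[0,0,0],[0,0,0],1],[[0,0,0],[0,0,0],1],[[0,0,0],[0,0,0],1],[[0,0,0.01],[0,0,0],1],[[0,0,0.03],[0,0,0],1],[[0,0,0.06],[0,0,0],1],[[0,0,0.09],[0,0,0],1],[[0,0,0.11],[0,0,0],1],[[0,0,0.11],[0,0,0],1],[[0,0,0.11],[0,0,0],1]]'

```text
time: 33.6
ee_pos: [0.4284, -0.3271, 0.0998]
eef_rot: [0.944, -0.33, 0.002, 0.001]
wrist_force: [-0.2, 0.6, -0.4]
opening: 0.551
```

Run:
```python
from h import *
st();p=manip.snapshot("side"); crop(p,(300,160,460,350),4,"s30.png")
```

```text
t 33.6 pos [0.4284, -0.3271, 0.0998] rotvec [0.7818, -0.6235, 0.0043] zax [0.0031, -0.0031, -1.0] F [-0.2, 0.6, -0.4] T [-0.02, -0.02, -0.04] op 0.551 q [-0.78, 0.39, 1.76, 0.0, 0.99, -0.11]
```

View pics/s30.png

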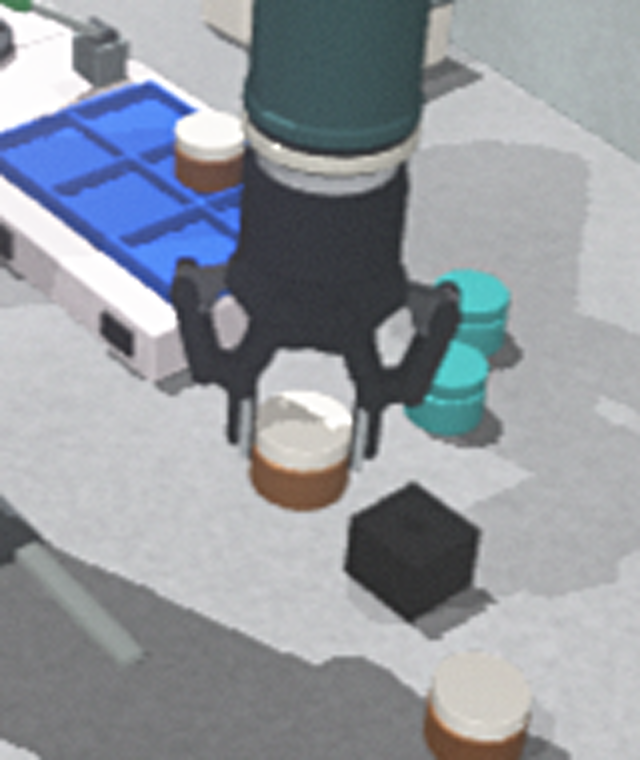

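apply_moves --plan '[[[0.008,0.025,0],[0,0,0],1],[[0.019,0.062,0],[0,0,0],1],[[0.03,0.099,0],[0,0,0],1],[[0.041,0.136,0],[0,0,0],1],[[0.052,0.173,0],[0,0,0],1],[[0.064,0.21,0],[0,0,0],1],[[0.076,0.248,0],[0,0,0],1],[[0.088,0.286,0],[0,0,0],1],[[0.1,0.322,0],[0,0,0],1],[[0.106,0.345,0],[0,0,0],1]]'

```text
time: 34.48
ee_pos: [0.533, 0.0224, 0.0963]
eef_rot: [0.944, -0.33, -0.001, -0.0]
wrist_force: [0.5, -1.1, -0.9]
opening: 0.554
```

apply_moves --plan '[[[0,0,0],[0,0,0],1],[[0,0,-0.015],[0,0,0],1],[[0,0,-0.03],[0,0,0],1],[[0,0,-0.044],[0,0,0],1],[[0,0,-0.053],[0,0,0],1],[[0,0,-0.059],[0,0,0],1],[[0,0,-0.062],[0,0,0],1],[[0,0,-0.064],[0,0,0],1],[[0,0,-0.0655],[0,0,0],1],[[0,0,-0.0655],[0,0,0],1]]'

```text
time: 35.32
ee_pos: [0.533, 0.0186, 0.0331]
eef_rot: [0.944, -0.33, -0.0, 0.0]
wrist_force: [-3.2, -1.0, 6.0]
opening: 0.551
```

Run:
```python
from h import *
st();p=manip.snapshot("side"); crop(p,(250,100,410,270),4,"s31.png")
```

```text
t 35.32 pos [0.533, 0.0186, 0.0331] rotvec [0.7818, -0.6235, -0.0002] zax [-0.0005, -0.0002, -1.0] F [-3.2, -1.0, 6.0] T [-0.15, 0.49, -0.03] op 0.551 q [-0.09, 0.48, 1.83, -0.0, 0.83, 0.58]
```

View pics/s31.png

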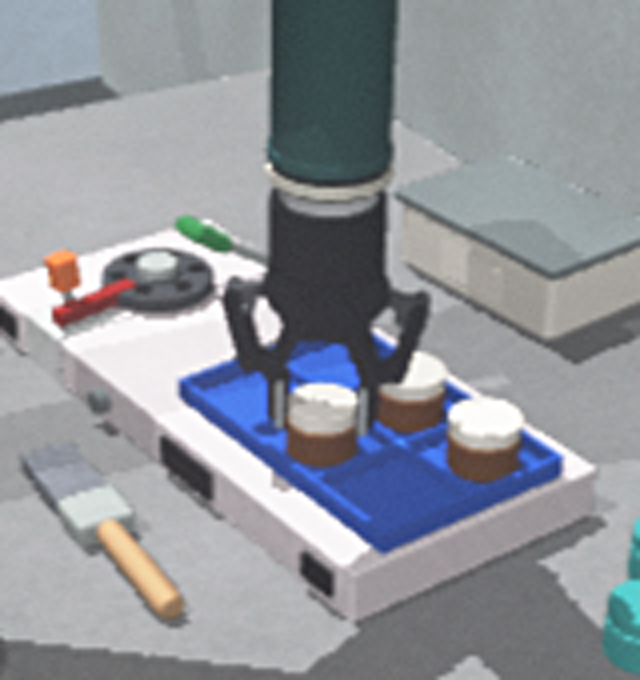

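Run:
```python
from h import *
p=manip.snapshot("side")
g=lambda X:np.round((proj(p,[X])[0]-[250,100]+.5)*4)
for q in ([.5597,.1372,.1122],[.5537,.1266,.1121]): print(g(S2W(q,[[-.038,-.112,.044]])[0]),g(S2W(q,[[-.038,-.112,.082]])[0]))
print(g((.533,.0186,.044)),g((.533,.0186,.082)))
```

```text
[320. 443.] [322. 395.]
[321. 453.] [322. 405.]
[321. 446.] [322. 398.]
```

apply_moves --plan '[[[0,0,0.001],[0,0,0],1],[[0,0,0.001],[0,0,0],0.25],[[0,0,0.001],[0,0,0],0.25],[[0,0,0.001],[0,0,0],0.25],[[0,0,0.002],[0,0,0],0.25],[[0,0,0.01],[0,0,0],0.25],[[0,0,0.03],[0,0,0],0.25],[[0,0,0.06],[0,0,0],0.25],[[0,0,0.09],[0,0,0],0.25],[[0,-0.01,0.1],[0,0,0],0.25]]'

```text
time: 36.25
ee_pos: [0.5358, 0.0097, 0.1365]
eef_rot: [0.944, -0.33, 0.003, -0.001]
wrist_force: [0.6, -0.8, 0.3]
opening: 0.751
```

Run:
```python
from h import *
st();p=manip.snapshot("side"); crop(p,(250,100,410,270),4,"s32.png"); cv2.imwrite("pics/s32f.png",p["frame"])
q,o=jars()
for j in o: print(j)
cv2.imwrite("pics/t32.png",q["frame"])
```

```text
t 36.25 pos [0.5358, 0.0097, 0.1365] rotvec [0.7825, -0.6227, 0.0046] zax [0.006, 0.0002, -1.0] F [0.6, -0.8, 0.3] T [0.03, -0.06, 0.04] op 0.751 q [-0.11, 0.34, 1.73, 0.0, 1.06, 0.56]
([472.4, 226.4], 260, [18, 18], [0.4764, -0.4322])
```

View pics/s32.png

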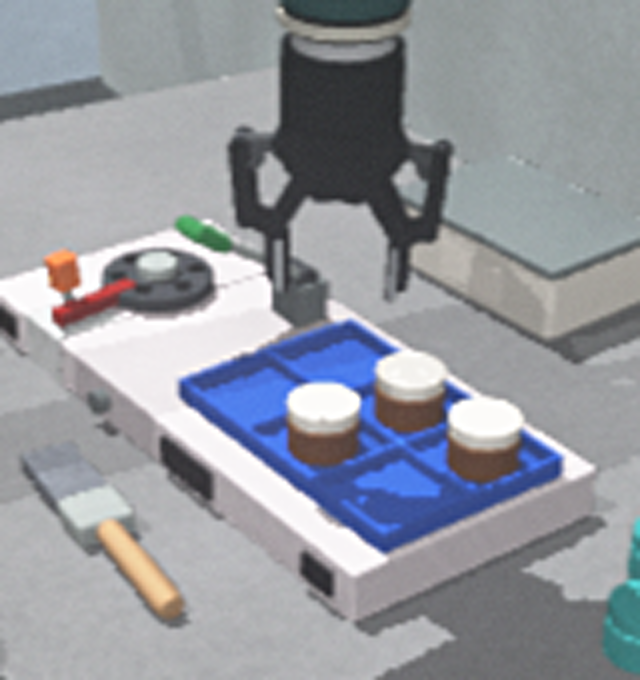

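View pics/s32f.png

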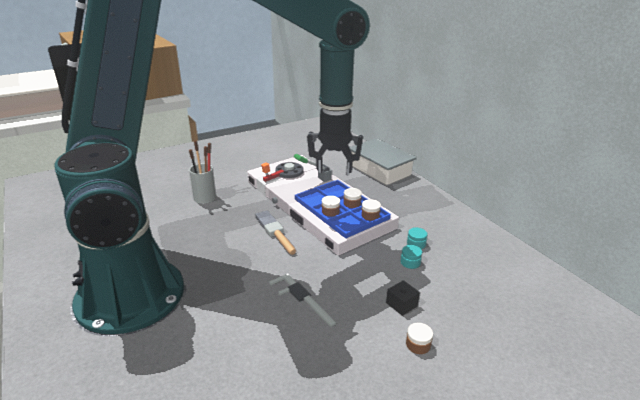

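apply_moves --plan '[[[-0.004,-0.03,0],[0,0,0],0.2],[[-0.009,-0.07,0],[0,0,0],0.2],[[-0.014,-0.11,0],[0,0,0],0.2],[[-0.019,-0.15,0],[0,0,0],0.2],[[-0.025,-0.19,0],[0,0,0],0.2],[[-0.03,-0.23,0],[0,0,0],0.2],[[-0.035,-0.27,0],[0,0,0],0.2],[[-0.04,-0.31,0],[0,0,0],0.2],[[-0.045,-0.35,0],[0,0,0],0.2],[[-0.05,-0.385,0],[0,0,0],0.2]]'

```text
time: 37.18
ee_pos: [0.4818, -0.378, 0.1301]
eef_rot: [0.944, -0.331, -0.001, -0.0]
wrist_force: [0.8, 0.1, -0.1]
opening: 0.797
```

apply_moves --plan '[[[-0.004,-0.03,0],[0,0,0],0.2],[[-0.007,-0.05,0],[0,0,0],0.2],[[-0.007,-0.056,-0.02],[0,0,0],0.2],[[-0.007,-0.056,-0.04],[0,0,0],0.2],[[-0.007,-0.056,-0.05],[0,0,0],0.2],[[-0.007,-0.056,-0.05],[0,0,0],0.2],[[-0.007,-0.056,-0.05],[0,0,0],0.2],[[-0.007,-0.056,-0.05],[0,0,0],0.2],[[-0.007,-0.056,-0.05],[0,0,0],0.2],[[-0.007,-0.056,-0.05],[0,0,0],0.2]]'

```text
time: 38.02
ee_pos: [0.4771, -0.4324, 0.0832]
eef_rot: [0.944, -0.33, 0.001, 0.0]
wrist_force: [0.4, -1.1, 0.1]
opening: 0.801
```

Run:
```python
from h import *
st();p=manip.snapshot("side"); crop(p,(340,200,480,370),4,"s33.png")
g=lambda X:np.round((proj(p,[X])[0]-[340,200]+.5)*4)
x,y=.4764,-.4322; print(g((x,y,.116)),g((x,y,.038)))
```

```text
t 38.02 pos [0.4771, -0.4324, 0.0832] rotvec [0.7821, -0.6232, 0.0018] zax [0.0012, -0.0013, -1.0] F [0.4, -1.1, 0.1] T [-0.02, -0.06, -0.04] op 0.801 q [-0.84, 0.54, 1.54, 0.0, 1.07, -0.17]
[352. 408.] [331. 526.]
```

View pics/s33.png

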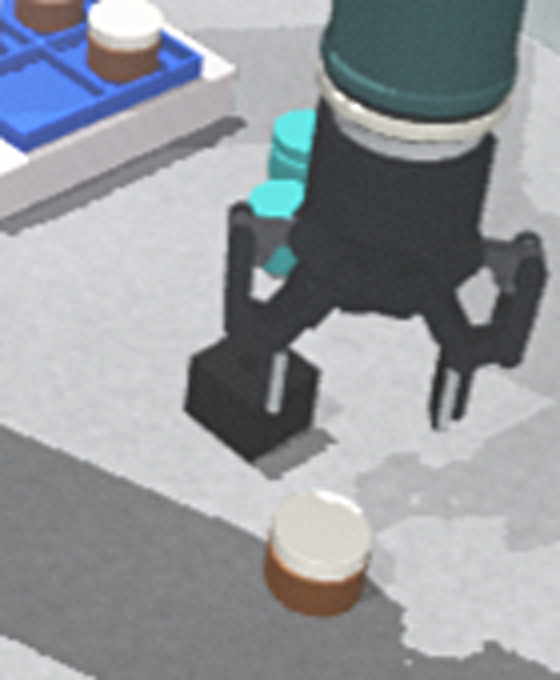

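apply_moves --plan '[[[-0.003,0.001,-0.03],[0,0,0],0.2],[[-0.003,0.001,-0.06],[0,0,0],0.2],[[-0.003,0.001,-0.078],[0,0,0],0.2],[[-0.003,0.001,-0.087],[0,0,0],0.2],[[-0.003,0.001,-0.092],[0,0,0],0.2],[[-0.003,0.001,-0.0945],[0,0,0],0.2],[[-0.003,0.001,-0.0945],[0,0,0],0.2],[[-0.003,0.001,-0.0945],[0,0,0],1],[[-0.003,0.001,-0.0945],[0,0,0],1],[[-0.003,0.001,-0.0945],[0,0,0],1]]'

```text
time: 38.9
ee_pos: [0.4743, -0.4321, -0.0106]
eef_rot: [0.944, -0.33, 0.001, 0.001]
wrist_force: [-0.5, 0.4, 6.9]
opening: 0.551
```

apply_moves --plan '[[[0,0,0],[0,0,0],1],[[0,0,0],[0,0,0],1],[[0,0,0],[0,0,0],1],[[0,0,0.01],[0,0,0],1],[[0,0,0.03],[0,0,0],1],[[0,0,0.06],[0,0,0],1],[[0,0,0.09],[0,0,0],1],[[0,0,0.11],[0,0,0],1],[[0,0,0.11],[0,0,0],1],[[0,0,0.11],[0,0,0],1]]'

```text
time: 39.73
ee_pos: [0.4743, -0.4321, 0.0999]
eef_rot: [0.944, -0.33, 0.002, 0.001]
wrist_force: [0.4, -0.6, -0.1]
opening: 0.552
```

Run:
```python
from h import *
st();p=manip.snapshot("side"); crop(p,(250,140,460,350),3,"s34.png")
```

```text
t 39.73 pos [0.4743, -0.4321, 0.0999] rotvec [0.7818, -0.6236, 0.004] zax [0.0027, -0.003, -1.0] F [0.4, -0.6, -0.1] T [0.01, 0.04, 0.01] op 0.552 q [-0.85, 0.52, 1.53, 0.0, 1.09, -0.17]
```

View pics/s34.png

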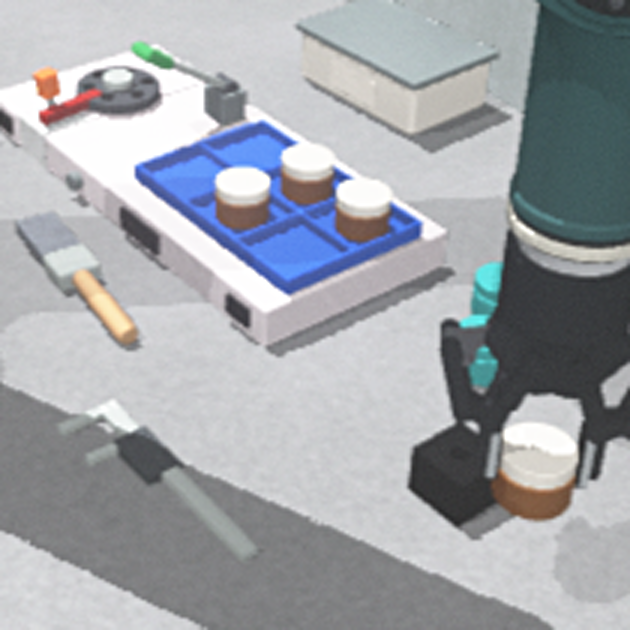

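apply_moves --plan '[[[0.005,0.025,0],[0,0,0],1],[[0.012,0.064,0],[0,0,0],1],[[0.019,0.104,0],[0,0,0],1],[[0.026,0.144,0],[0,0,0],1],[[0.033,0.184,0],[0,0,0],1],[[0.041,0.224,0],[0,0,0],1],[[0.049,0.264,0],[0,0,0],1],[[0.056,0.304,0],[0,0,0],1],[[0.063,0.343,0],[0,0,0],1],[[0.069,0.374,0],[0,0,0],1]]'

```text
time: 40.62
ee_pos: [0.5406, -0.0539, 0.0961]
eef_rot: [0.944, -0.33, -0.002, -0.0]
wrist_force: [-0.2, 0.6, -0.8]
opening: 0.555
```

apply_moves --plan '[[[0,0,0],[0,0,0],1],[[0,0,-0.015],[0,0,0],1],[[0,0,-0.03],[0,0,0],1],[[0,0,-0.044],[0,0,0],1],[[0,0,-0.053],[0,0,0],1],[[0,0,-0.059],[0,0,0],1],[[0,0,-0.062],[0,0,0],1],[[0,0,-0.064],[0,0,0],1],[[0,0,-0.0653],[0,0,0],1],[[0,0,-0.0653],[0,0,0],1]]'

```text
time: 41.45
ee_pos: [0.5417, -0.0573, 0.0334]
eef_rot: [0.944, -0.33, -0.0, 0.0]
wrist_force: [-4.1, -0.2, 7.8]
opening: 0.555
```

Run:
```python
from h import *
st();p=manip.snapshot("side"); crop(p,(250,100,410,270),4,"s35.png")
g=lambda X:np.round((proj(p,[X])[0]-[250,100]+.5)*4)
for q in ([.5597,.1372,.1122],[.5537,.1266,.1121]): print(g(S2W(q,[[-.038,-.188,.044]])[0]),g(S2W(q,[[-.038,-.188,.082]])[0]))
```

```text
t 41.45 pos [0.5417, -0.0573, 0.0334] rotvec [0.7817, -0.6237, -0.0007] zax [-0.0009, -0.0, -1.0] F [-4.1, -0.2, 7.8] T [0.04, 0.63, -0.04] op 0.555 q [-0.23, 0.49, 1.8, -0.0, 0.85, 0.44]
[391. 495.] [393. 446.]
[391. 505.] [394. 456.]
```

View pics/s35.png

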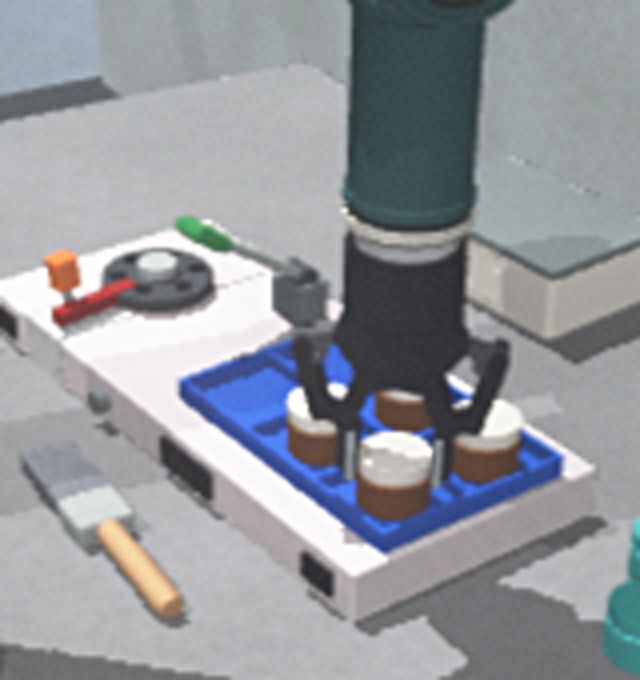

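apply_moves --plan '[[[0,0,0.001],[0,0,0],1],[[0,0,0.001],[0,0,0],0.25],[[0,0,0.001],[0,0,0],0.25],[[0,0,0.001],[0,0,0],0.25],[[0,0,0.002],[0,0,0],0.25],[[0,0,0.01],[0,0,0],0.25],[[0,0,0.03],[0,0,0],0.25],[[0,0,0.06],[0,0,0],0.25],[[0,0,0.09],[0,0,0],0.25],[[0,0,0.12],[0,0,0],0.25]]'

```text
time: 42.33
ee_pos: [0.542, -0.057, 0.1539]
eef_rot: [0.944, -0.33, -0.0, -0.0]
wrist_force: [-0.0, 0.1, -0.1]
opening: 0.754
```

apply_moves --plan '[[[0,0,0.03],[0,0,0],1],[[0,0,0.06],[0,0,0],1],[[0,0.03,0.08],[0,0,0],1],[[0,0.06,0.08],[0,0,0],1],[[0,0.1,0.08],[0,0,0],1],[[0,0.14,0.08],[0,0,0],1],[[0,0.18,0.08],[0,0,0],1],[[0,0.22,0.08],[0,0,0],1],[[0,0.24,0.08],[0,0,0],1],[[0,0.24,0.08],[0,0,0],1]]'

```text
time: 43.17
ee_pos: [0.5419, 0.1873, 0.2329]
eef_rot: [0.945, -0.328, -0.0, -0.001]
wrist_force: [1.0, 0.4, 0.1]
opening: -0.007
```

Run:
```python
from h import *
st();p=manip.snapshot("side"); crop(p,(235,70,410,270),3.5,"s36.png");q=manip.snapshot("top"); crop(q,(150,120,380,250),3.4,"t36.png")
```

```text
t 43.17 pos [0.5419, 0.1873, 0.2329] rotvec [0.7844, -0.6203, -0.0009] zax [0.0005, 0.0022, -1.0] F [1.0, 0.4, 0.1] T [0.03, -0.03, 0.02] op -0.007 q [0.21, 0.29, 1.53, 0.0, 1.31, 0.88]
```

View pics/s36.png

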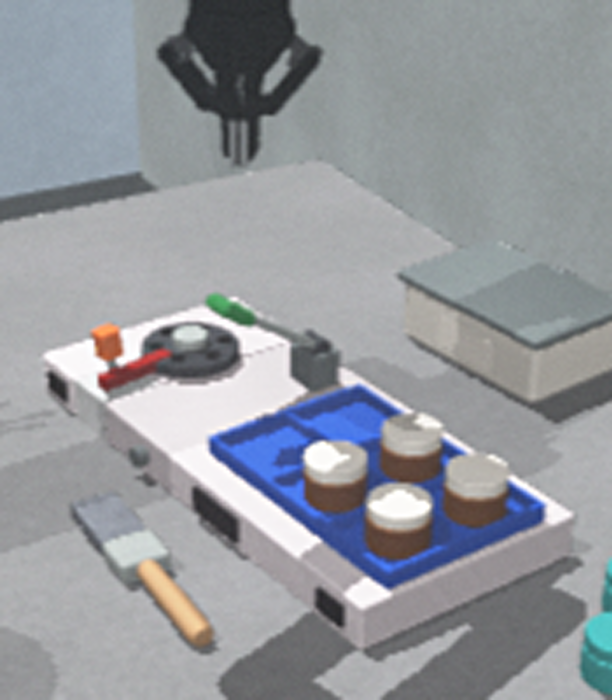

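View pics/t36.png

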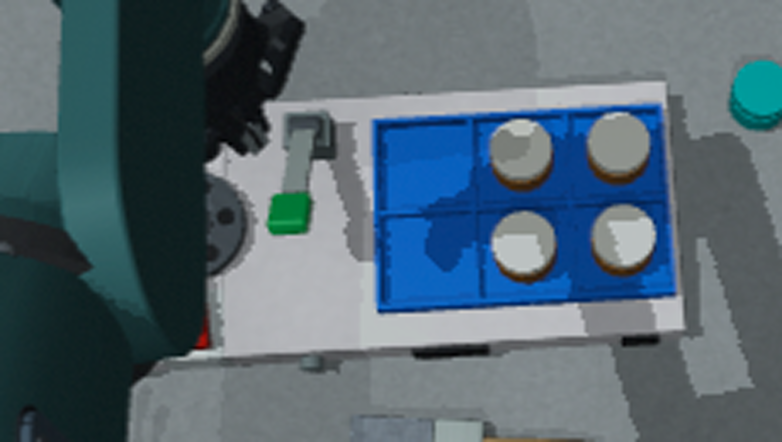

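Run:
```python
from h import *
q=manip.snapshot("top");p=manip.snapshot("side")
c=(np.array([301,204])+.5)/4+[160,130]-.5
a=unproj(q,c,.137)[0]; print("pad top via top0",a)
qs=np.array([.5597,.1372,.1122]); 
def W2S(q,w): 
    d=np.array(w[:2])-q[:2]; c,s=np.cos(q[2]),np.sin(q[2]); return np.array([c*d[0]+s*d[1],-s*d[0]+c*d[1]])
print("in shaker",W2S(qs,a))
for d in manip.silhouettes("lever_pad",q)[:2]:
    m=d["pixels"]; ys,xs=np.nonzero(m); print(round(d["score"],2),xs.mean(),ys.mean(),xs.min(),xs.max(),ys.min(),ys.max())
f=q["frame"].astype(int); m=(f[...,1]-f[...,2]>50)&(f[...,1]-f[...,0]>30); m[:,:200]=0;m[:,260:]=0; ys,xs=np.nonzero(m); print(xs.mean(),ys.mean(),xs.min(),xs.max(),ys.min(),ys.max(),W2S(qs,unproj(q,(xs.mean(),ys.mean()),.13)[0]))
crop(q,(220,140,260,200),10,"t37.png"); crop(p,(285,140,345,190),10,"s37.png")
```

```text
pad top via top0 [0.53618446 0.187262   0.137     ]
in shaker [-0.0177625   0.05238013]
0.57 236.73170731707316 172.40243902439025 229 244 154 188
234.54135338345864 182.45864661654136 229 240 177 188 [-0.02018657  0.05471628]
```

View pics/t37.png

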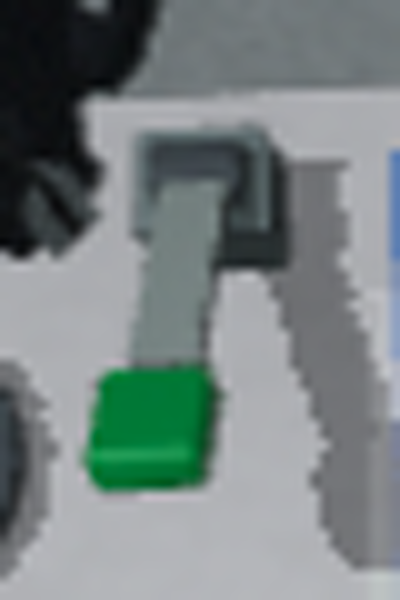

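View pics/s37.png

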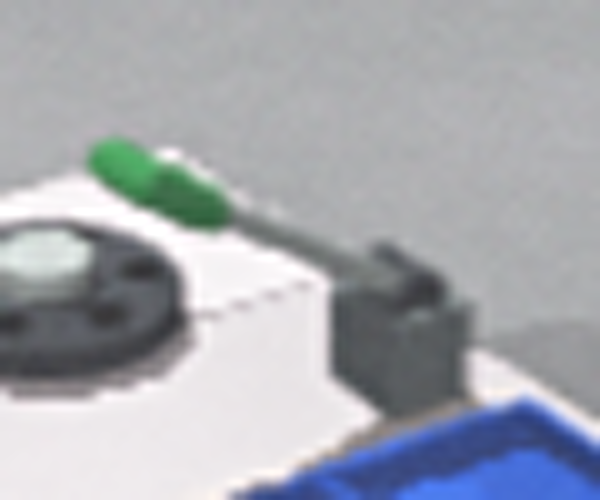

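apply_moves --plan '[[[-0.0045,0,-0.02],[0,0,0],1],[[-0.0045,0,-0.045],[0,0,0],1],[[-0.0045,0,-0.07],[0,0,0],1],[[-0.0045,0,-0.085],[0,0,0],1],[[-0.0045,0,-0.095],[0,0,0],1],[[-0.0045,0,-0.1],[0,0,0],1],[[-0.0045,0,-0.105],[0,0,0],1],[[-0.0045,0,-0.105],[0,0,0],1],[[-0.0045,0,-0.105],[0,0,0],1],[[-0.0045,0,-0.105],[0,0,0],1]]'

```text
time: 44.25
ee_pos: [0.5386, 0.183, 0.1282]
eef_rot: [0.944, -0.33, 0.001, -0.0]
wrist_force: [0.2, 0.4, -0.2]
opening: 0.0
```

Run:
```python
from h import *
st();p=manip.snapshot("side"); crop(p,(250,100,350,200),6,"s38.png");q=manip.snapshot("top"); crop(q,(190,130,270,210),7,"t38.png")
```

```text
t 44.25 pos [0.5386, 0.183, 0.1282] rotvec [0.7817, -0.6237, 0.001] zax [0.0016, 0.0004, -1.0] F [0.2, 0.4, -0.2] T [-0.03, -0.02, 0.03] op 0.0 q [0.21, 0.39, 1.67, 0.0, 1.08, 0.88]
```

View pics/s38.png

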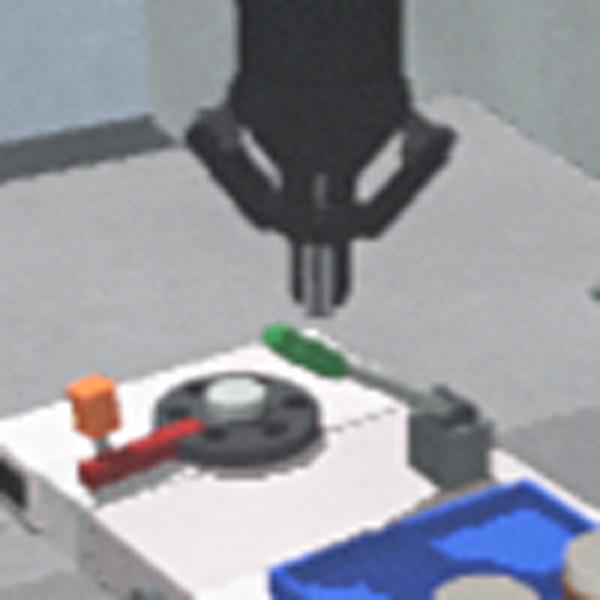

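View pics/t38.png

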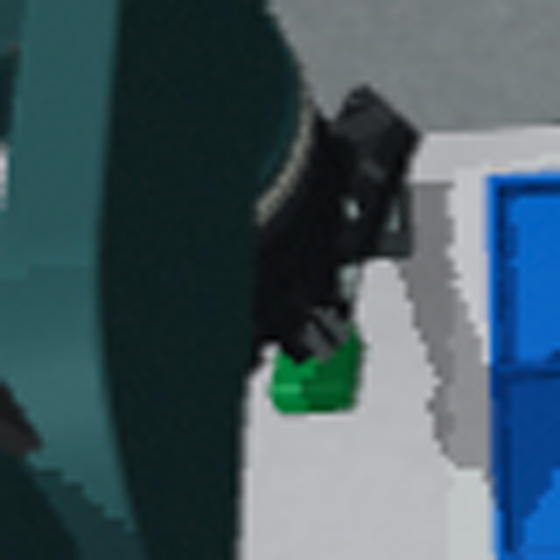

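apply_moves --plan '[[[-0.004,0.005,0],[0,0,0],1],[[-0.004,0.005,-0.004],[0,0,0],1],[[-0.004,0.005,-0.008],[0,0,0],1],[[-0.004,0.005,-0.012],[0,0,0],1],[[-0.006,0.005,-0.017],[0,0,0],1],[[-0.009,0.005,-0.022],[0,0,0],1],[[-0.012,0.004,-0.027],[0,0,0],1],[[-0.014,0.004,-0.032],[0,0,0],1],[[-0.016,0.004,-0.037],[0,0,0],1],[[-0.018,0.003,-0.042],[0,0,0],1]]'

```text
time: 45.18
ee_pos: [0.5202, 0.1862, 0.0849]
eef_rot: [0.944, -0.33, 0.0, -0.0]
wrist_force: [1.3, 1.1, 1.4]
opening: -0.001
```

Run:
```python
from h import *
st();p=manip.snapshot("side"); crop(p,(250,100,350,200),6,"s39.png")
```

```text
t 45.18 pos [0.5202, 0.1862, 0.0849] rotvec [0.7818, -0.6235, 0.0004] zax [0.0008, 0.0005, -1.0] F [1.3, 1.1, 1.4] T [0.26, -0.2, -0.02] op -0.001 q [0.22, 0.43, 1.74, 0.0, 0.97, 0.89]
```

View pics/s39.png

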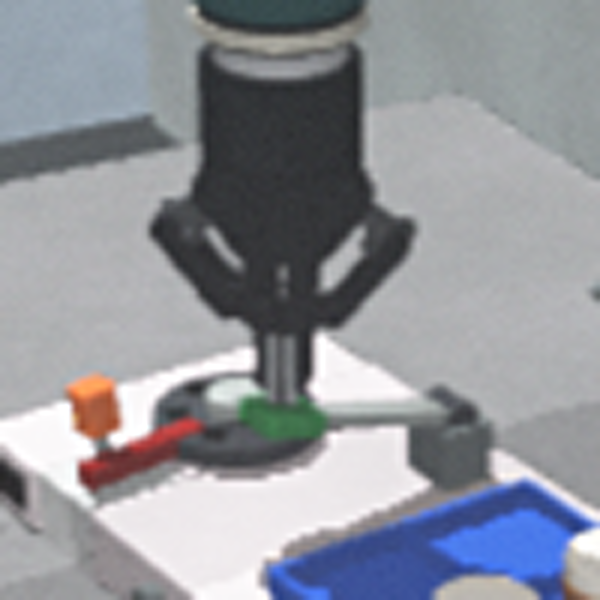

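apply_moves --plan '[[[-0.001,0,-0.003],[0,0,0],1],[[-0.002,0,-0.006],[0,0,0],1],[[-0.003,0,-0.009],[0,0,0],1],[[-0.003,0,-0.012],[0,0,0],1],[[-0.003,0,-0.015],[0,0,0],1],[[-0.003,0,-0.017],[0,0,0],1],[[-0.003,0,-0.019],[0,0,0],1],[[-0.003,0,-0.021],[0,0,0],1],[[-0.003,0,-0.022],[0,0,0],1],[[-0.003,0,-0.022],[0,0,0],1]]'

```text
time: 46.07
ee_pos: [0.5167, 0.1859, 0.063]
eef_rot: [0.944, -0.33, -0.0, 0.0]
wrist_force: [-0.8, 0.6, 0.3]
opening: -0.003
```

Run:
```python
from h import *
st();p=manip.snapshot("side"); crop(p,(250,100,350,200),6,"s40.png")
```

```text
t 46.07 pos [0.5167, 0.1859, 0.063] rotvec [0.7818, -0.6236, -0.0003] zax [-0.0004, -0.0, -1.0] F [-0.8, 0.6, 0.3] T [0.03, -0.0, 0.03] op -0.003 q [0.22, 0.45, 1.77, 0.0, 0.92, 0.89]
```

View pics/s40.png

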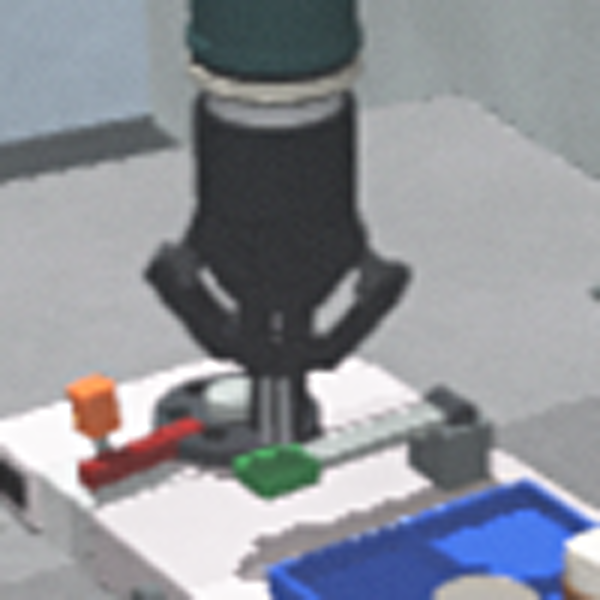

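apply_moves --plan '[[[0,0,-0.001],[0,0,0],1],[[0,0,-0.002],[0,0,0],1],[[0,0,-0.003],[0,0,0],1],[[0,0,-0.003],[0,0,0],1],[[0,0,-0.004],[0,0,0],1],[[0,0,-0.004],[0,0,0],1],[[0,0,-0.004],[0,0,0],1],[[0,0,-0.004],[0,0,0],1],[[0,0,-0.004],[0,0,0],1],[[0,0,-0.004],[0,0,0],1]]'

```text
time: 46.95
ee_pos: [0.5169, 0.1859, 0.0593]
eef_rot: [0.944, -0.33, -0.0, -0.0]
wrist_force: [0.1, -0.4, 0.3]
opening: -0.001
```

apply_moves --plan '[[[0,0,-0.001],[0,0,0],1],[[0,0,-0.0015],[0,0,0],1],[[0,0,-0.002],[0,0,0],1],[[0,0,-0.0025],[0,0,0],1],[[0,0,-0.003],[0,0,0],1],[[0,0,-0.003],[0,0,0],1],[[0,0,-0.003],[0,0,0],1],[[0,0,-0.003],[0,0,0],1],[[0,0,-0.003],[0,0,0],1],[[0,0,-0.003],[0,0,0],1]]'

```text
time: 47.78
ee_pos: [0.5169, 0.1859, 0.0563]
eef_rot: [0.944, -0.33, -0.0, -0.0]
wrist_force: [0.3, -0.1, 0.6]
opening: -0.003
```

Run:
```python
from h import *
st();p=manip.snapshot("side"); crop(p,(270,140,350,200),9,"s41.png");q=manip.snapshot("top"); crop(q,(190,130,270,210),7,"t41.png")
```

```text
t 47.78 pos [0.5169, 0.1859, 0.0563] rotvec [0.7817, -0.6236, -0.0001] zax [0.0, 0.0001, -1.0] F [0.3, -0.1, 0.6] T [0.0, -0.01, -0.03] op -0.003 q [0.22, 0.46, 1.77, 0.0, 0.9, 0.89]
```

View pics/s41.png

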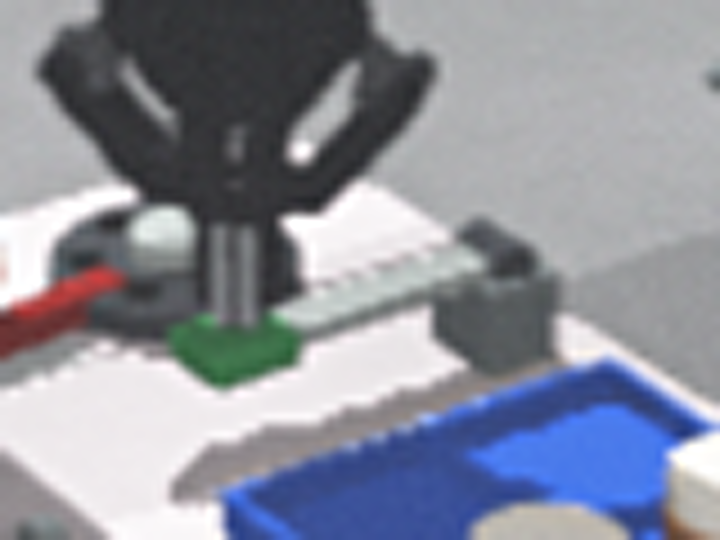

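View pics/t41.png

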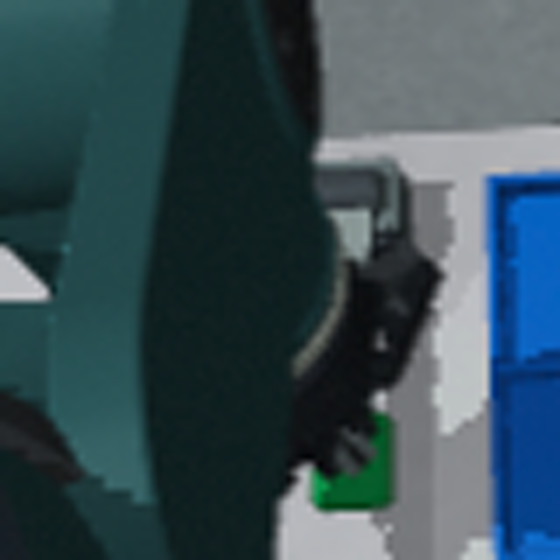

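apply_moves --plan '[[[0,0,-0.001],[0,0,0],1],[[0,0,-0.0015],[0,0,0],1],[[0,0,-0.002],[0,0,0],1],[[0,0,-0.0025],[0,0,0],1],[[0,0,-0.003],[0,0,0],1],[[0,0,-0.0035],[0,0,0],1],[[0,0,-0.004],[0,0,0],1],[[0,0,-0.004],[0,0,0],1],[[0,0,-0.004],[0,0,0],1],[[0,0,-0.004],[0,0,0],1]]'

```text
time: 48.72
ee_pos: [0.5168, 0.1859, 0.0524]
eef_rot: [0.944, -0.33, -0.0, -0.0]
wrist_force: [-2.1, -0.0, 4.4]
opening: 0.002
```

apply_moves --plan '[[[0,0,0.01],[0,0,0],1],[[0,0,0.04],[0,0,0],1],[[0,0,0.08],[0,0,0],1],[[0,0,0.12],[0,0,0],1],[[0,0,0.16],[0,0,0],1],[[0,-0.02,0.19],[0,0,0],1],[[0,-0.05,0.2],[0,0,0],1],[[0,-0.09,0.2],[0,0,0],1],[[0,-0.13,0.2],[0,0,0],1],[[0,-0.17,0.2],[0,0,0],1]]'

```text
time: 49.55
ee_pos: [0.5168, 0.0146, 0.2534]
eef_rot: [0.944, -0.33, 0.001, -0.0]
wrist_force: [0.3, 0.3, 0.3]
opening: -0.002
```

apply_moves --plan '[[[0,-0.04,0],[0,0,0],1],[[0,-0.08,0],[0,0,0],1],[[0,-0.12,0],[0,0,0],1],[[0,-0.16,0],[0,0,0],1],[[0,-0.2,0],[0,0,0],1],[[0,-0.24,0],[0,0,0],1],[[0,-0.28,0],[0,0,0],1],[[0,-0.32,0],[0,0,0],1],[[0,-0.36,0],[0,0,0],1],[[0,-0.38,0],[0,0,0],1]]'

```text
time: 50.38
ee_pos: [0.5164, -0.3691, 0.2526]
eef_rot: [0.943, -0.332, 0.001, 0.001]
wrist_force: [0.8, -0.1, 0.1]
opening: 0.0
```

Run:
```python
from h import *
st();p=manip.snapshot("side"); crop(p,(235,140,405,270),4.5,"s42.png");q=manip.snapshot("top"); cv2.imwrite("pics/t42.png",q["frame"]); cv2.imwrite("pics/s42f.png",p["frame"])
```

```text
t 50.38 pos [0.5164, -0.3691, 0.2526] rotvec [0.7802, -0.6255, 0.002] zax [0.0005, -0.0025, -1.0] F [0.8, -0.1, 0.1] T [-0.01, 0.02, 0.03] op 0.0 q [-0.73, 0.37, 1.37, -0.0, 1.4, -0.05]
```

View pics/s42.png

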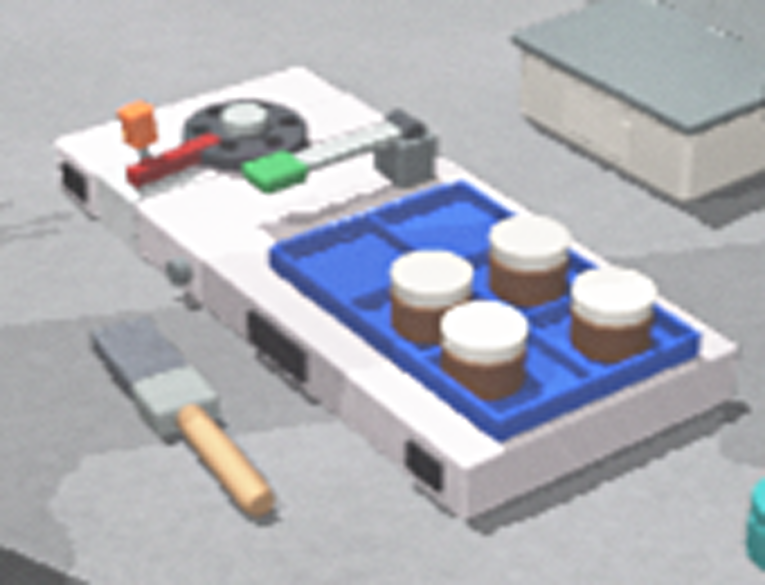

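View pics/t42.png

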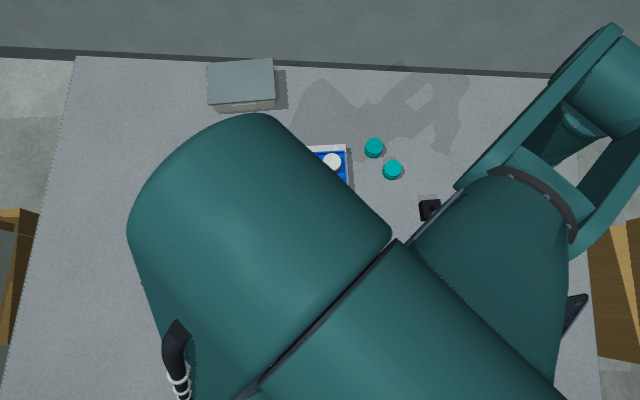

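apply_moves --plan '[[[-0.02,-0.02,0],[0,0,0],1],[[-0.045,-0.04,0],[0,0,0],1],[[-0.07,-0.06,0],[0,0,0],1],[[-0.095,-0.08,0],[0,0,0],1],[[-0.12,-0.1,0],[0,0,0],1],[[-0.145,-0.12,0],[0,0,0],1],[[-0.17,-0.14,0],[0,0,0],1],[[-0.195,-0.155,0],[0,0,0],1],[[-0.22,-0.17,0],[0,0,0],1],[[-0.24,-0.18,0],[0,0,0],1]]'

```text
time: 51.32
ee_pos: [0.2755, -0.5443, 0.2526]
eef_rot: [0.944, -0.33, -0.0, 0.0]
wrist_force: [-0.8, 0.3, -0.3]
opening: -0.001
```

Run:
```python
from h import *
st();q=manip.snapshot("top"); crop(q,(160,130,410,260),3.2,"t43.png"); cv2.imwrite("pics/t43f.png",q["frame"])
```

```text
t 51.32 pos [0.2755, -0.5443, 0.2526] rotvec [0.7817, -0.6237, -0.0002] zax [-0.0002, -0.0001, -1.0] F [-0.8, 0.3, -0.3] T [-0.0, -0.04, 0.0] op -0.001 q [-1.22, 0.34, 1.42, -0.0, 1.38, -0.54]
```

View pics/t43.png

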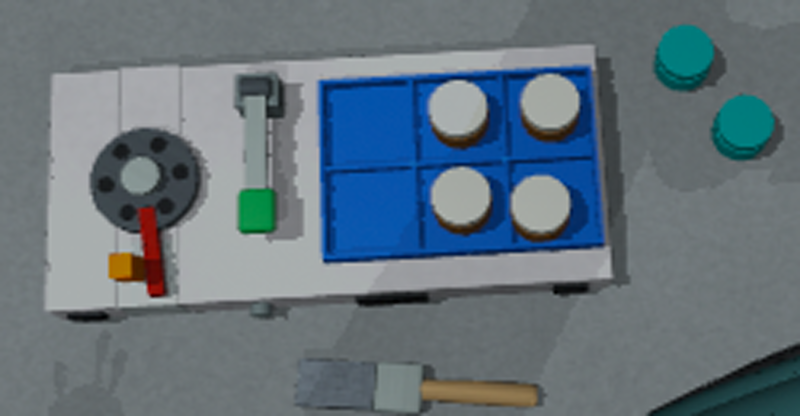

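View pics/t43f.png

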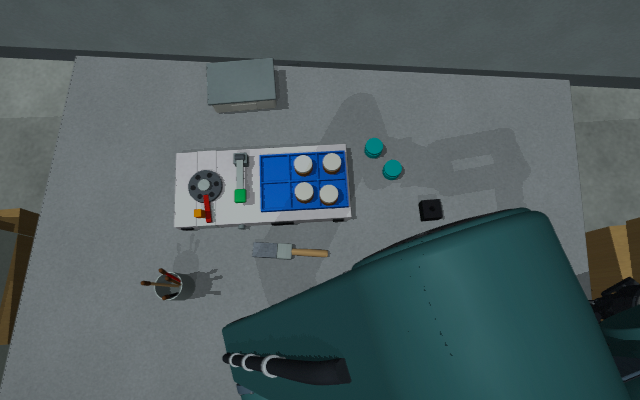

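Run:
```python
from h import *
q=manip.snapshot("top");p=manip.snapshot("side"); crop(q,(290,140,360,225),8,"t44.png"); crop(p,(300,170,400,250),8,"s44.png")
f=q["frame"].astype(int); m=((f.min(2)>110)&(f.max(2)-f.min(2)<30)).astype(np.uint8); m[:,:285]=0; m[:,345:]=0; m[:145]=0; m[208:]=0
n,l,s,c=cv2.connectedComponentsWithStats(m); qs=np.array([.5597,.1372,.1122])
for i in range(1,n):
    if s[i][4]>100:
        w=unproj(q,c[i],.082)[0]; d=w[:2]-qs[:2]; cc,ss=np.cos(qs[2]),np.sin(qs[2]); print(c[i].round(1),s[i].tolist(),np.round([cc*d[0]+ss*d[1],-ss*d[0]+cc*d[1]],4))
```

```text
[313.5 148.1] [285, 145, 60, 8, 361] [ 0.0785 -0.1442]
[331.6 161.3] [323, 153, 18, 17, 243] [ 0.039  -0.1899]
[302.8 163.3] [294, 155, 18, 17, 241] [ 0.0376 -0.114 ]
[303.6 190.7] [295, 182, 18, 18, 252] [-0.0371 -0.1127]
[328.5 193.2] [320, 185, 18, 18, 254] [-0.0475 -0.1766]
```

View pics/t44.png

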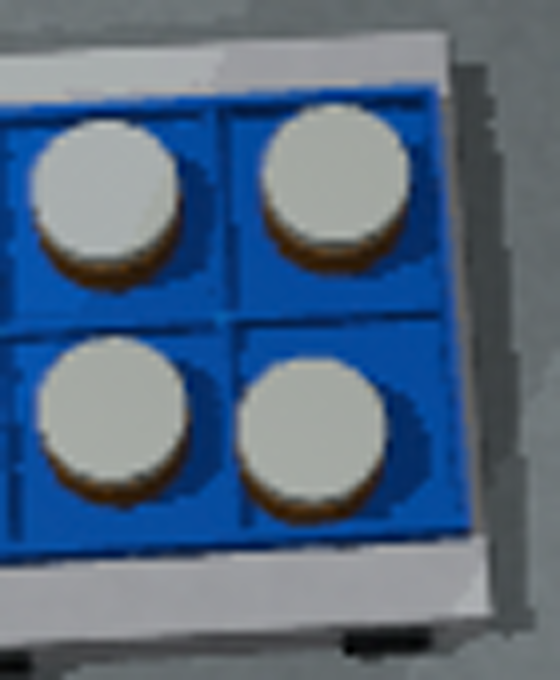

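View pics/s44.png

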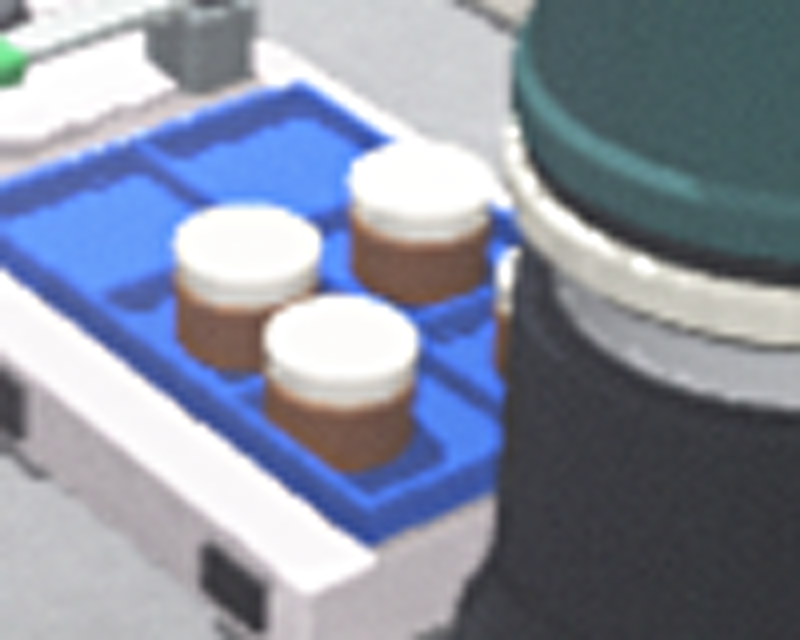

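Run:
```python
from h import *
p=manip.snapshot("side"); f=p["frame"].astype(int)
m=((f.min(2)>175)&(f.max(2)-f.min(2)<35)).astype(np.uint8)
crop_=(300,170,365,235)
x0,y0,x1,y1=crop_; mm=np.zeros_like(m); mm[y0:y1,x0:x1]=m[y0:y1,x0:x1]
n,l,s,c=cv2.connectedComponentsWithStats(mm)
for i in range(1,n):
    if s[i][4]>60: print(c[i].round(1),s[i].tolist())
qs=[.5537,.1266,.1121]; qt=[.5597,.1372,.1122]
for nm,xy in (("C",(.0376,-.114)),("D",(-.0371,-.1127)),("B",(-.0475,-.1766))):
    X=S2W(qt,[[*xy,.082]])[0]; print(nm,proj(p,[X]).round(1),proj(p,[X-[0,0,.038]]).round(1))
```

```text
[337.3 181.4] [300, 170, 65, 30, 1003]
[330.4 201.3] [322, 196, 18, 12, 179]
[316.5 221.6] [300, 204, 40, 31, 387]
[342.1 213.1] [333, 207, 19, 14, 203]
C [[352.2 190.5]] [[351.5 202.2]]
D [[330.4 198.3]] [[330.  210.2]]
B [[342.1 210.1]] [[341.6 222.3]]
```

Run:
```python
from h import *
st(); print(manip.sign_off())
```

```text
t 51.52 pos [0.277, -0.5433, 0.2525] rotvec [0.7812, -0.6243, 0.0] zax [0.0006, 0.0007, -1.0] F [1.0, 0.2, -0.9] T [0.02, 0.05, 0.05] op 0.001 q [-1.21, 0.34, 1.42, 0.0, 1.38, -0.54]
the job is handed in; nothing more can be done
None
```

The shaker is ready for a run and the job is handed in, at 51.5 s of the 210 s allowed. All three steps were done in the order asked.

- **Tension:** I pushed the red arm round with the pin's shank and lowered the pin into the lock hole until it bottomed, at about 23 N. After I let go, both cameras showed the arm resting against the seated pin.
- **Jars:** Only four white-capped amber jars were present. Each stands in its own compartment in the right-hand 2 by 2 of the tray. The turquoise look-alikes, brush, calipers and cup were not touched.
- **Clamp lever:** I pressed it only after the last jar was in. The detent drew it down, a last light press of about 4 N met the stop, and it stayed down once I withdrew.

Some things did not go to plan or did not agree:

- **First pin grasp:** The fingers closed on top of the head because they end roughly 25 mm short of the reported tool point. I corrected for this and the second grasp held.
- **Camera disagreement:** The side and top cameras differed by up to about 1 cm at the shaker. I set the final positions by comparing things within the same picture.
- **One jar moved in the tray:** Between two pictures the near-right jar shifted about 15 mm, to the limit of its compartment against the divider. In the last check its cap was at the same height as its neighbour's, so I judged it flat and upright and left it there.

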